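Depth-check the drilled mounting blocks

ROBOT

A 7-joint arm with a two-finger parallel gripper is mounted at the origin on the work surface. World frame = base frame: x ahead of the robot, y to its left, z up, the work surface at z = 0. Lengths are in m, angles in rad, forces in N, time in s.
With the tool pointing down it reaches from about 0.35 to 0.9 m from the base axis. Payload 8.1 kg.
Tool frame: the origin (TCP) lies midway between the tips of the shut fingers; the grasp point (between the pads) lies arm.hold_point_z behind it (arm.hold_point_z is the distance from the TCP to the grasp point, in m); z points along the fingers, x is the direction in which the jaws open and shut, and the axes are right-handed (so a half turn about z gives the same grasp; the last joint's range is limited). The gripper opens to 92 mm and grips with 3 to 60 N. Pads are 19 mm wide; open, the fingers measure 130 mm over their backs; the gripper's body (75 mm by 190 mm) begins 47 mm behind the grasp point.
Start: joints at [1.055, 0.434, 0.025, 1.573, -0.012, 1.134, -0.075], TCP at [0.251, -0.573, 0.227] pointing down, gripper open.
Joint ranges: [-2.62, 2.62], [-0.44, 2.09], [-1.27, 1.32], [0.08, 2.57], [-1.32, 4.46], [0.12, 2], [-2.74, 2.74]. Speed limits (rad/s): [2.22, 2.22, 3.01, 3.01, 3.14, 3.14, 3.14].

INTERFACE

Orientations are given as a rotation vector (axis times angle).
In Python, from cell import arm gives the robot as it stands.
- The arm moves only by the shell command python3 -m pendant 'ROWS' [FORCE]. ROWS is JSON, a list of rows, each an object with "dp": the shift along the tool's x, y, z in m, a list of three; "rotation": the turn, a rotation vector about the tool's x, y, z in rad, a list of three; "fingers": the closure, from -1 (fully open) to 1 (shut). In form: [{"dp": [x, y, z], "rotation": [rx, ry, rz], "fingers": fingers}, ...]. A call has 1 to 20 rows; each row is the pose to reach, as a shift and turn from the pose measured when the call began, along the tool's axes at that moment; what a row does not reach only later rows make up. A row lasts 1/8 s, in which the tool goes at most 62.5 mm and 10.7 degrees, less where a joint would pass 70% of its speed; a pose out of reach is approached as far as the arm can. A call with a gripper value outside its range is refused whole. The fingers move at their own pace and stop on an object; FORCE is the grip in N (left out, the last holds). Time passes only in rows, so rows that repeat a pose let the fingers close. It gives the time, the measured TCP pose, the force and the opening at its end, in the units of the state.
- arm.observe(): the state, without advancing time (a new reading comes with each control period).
- arm.get_image(name): name is "scene" or "top" or "wrist"; returns the picture (384x512x3 uint8, blue, green, red); there is no depth.
- arm.camera_params(name): a dict with "camera_matrix" (3x3 intrinsics, pixels), "rvec" (rotation vector, rad) and "tvec" (3), from world to camera coordinates, as OpenCV has them. Camera axes: x right, y down, z forward; pixel columns grow to the right and rows downward; lengths in m; the calibration is good to about 2 mm. A picture is of the moment at which its call begins: read the wrist's pose just before it. camera_params takes no time and is no camera call; for the wrist camera it gives the pose at the moment of the call.
- arm.sign_off(): hands the job in, once; it reports no verdict.
The state is a dict: "clock": time; "joints": joint angles; "dq": joint speeds; "joint_efforts": joint torques, N m; "position": TCP position; "ee_rot": TCP orientation; "force": force on the tool from outside, world axes, zero at the start; "ft_torque": the same for the moment, N m; "width": opening from 0.0 (shut) to 1.0 (fully open).
Only numpy, scipy, OpenCV 4.12 (cv2) and the standard library are available. Lean on these libraries where they do the work, as an engineer would, in place of code of your own. Each camera call takes 0.05 s, during which the arm holds its last target.

TASK

Open the lid of the gauge chest until it rests on its stop and take out the depth rod; lower it into the bore of each drilled aluminium block on the bench, smallest block first and largest last, until it bottoms, and hold it pressed on the bottom, at about 5 N, for two seconds each time. Then hang the rod back in its hole in the chest, stand all the blocks flat in the galley tray with their bores up, and shut the chest lid. Two or three blocks may be there.

Things in the scene. Friction and masses are not known exactly. Their poses are not given: they have to be found in the camera images.
- small_centre (a point): the small drilled block: plain bare-aluminium block 44 long (its x) x 32 wide (its y) x 40 tall, standing loose with its z up; this point is its centre, half-way up (20 mm over its underside). None if the block is absent from this start. Mass about 0.16 kg, varies by a quarter
- small_bore (a point): centre of the mouth of the round blind bore in the small block's top face, 6 mm off the block's centre along its long +x axis; same axes as the block, z up. Bore diameter 14 mm with a 2 mm chamfer, flat floor 28 mm below this point. None if the block is absent
- medium_centre (a point): the medium drilled block: plain bare-aluminium block 58 long (its x) x 44 wide (its y) x 48 tall, standing loose with its z up; this point is its centre, half-way up (24 mm over its underside). None if the block is absent from this start. Mass about 0.33 kg, varies by a quarter
- medium_bore (a point): centre of the mouth of the round blind bore in the medium block's top face, 10 mm off the block's centre along its long +x axis; same axes as the block, z up. Bore diameter 14 mm with a 2 mm chamfer, flat floor 34 mm below this point. None if the block is absent
- large_centre (a point): the large drilled block: plain bare-aluminium block 74 long (its x) x 58 wide (its y) x 56 tall, standing loose with its z up; this point is its centre, half-way up (28 mm over its underside). None if the block is absent from this start. Mass about 0.6 kg, varies by a quarter
- large_bore (a point): centre of the mouth of the round blind bore in the large block's top face, 14 mm off the block's centre along its long +x axis; same axes as the block, z up. Bore diameter 14 mm with a 2 mm chamfer, flat floor 42 mm below this point. None if the block is absent
- rod_head (a point): the depth rod: a slim steel rod, 8 mm diameter and 72 mm long, under a ribbed dark-steel cylindrical grip head, 24 mm diameter and 44 mm tall; 0.13 kg. This point is the centre of the grip head, 22 mm above the shoulder (underside of the head), 22 mm below its top and 94 mm above the rod's tip; z points up from tip to head. At the start it hangs upright by its shoulder in the hole of the chest's insert board, under the shut lid
- rod_tip (a point): the lower end of the depth rod, on its axis, 94 mm below rod_head along its z
- hang (a point): centre of the hole in the insert board inside the chest, on the board's upper face, 83 mm above the table; round through-hole of 16 mm with a 2 mm chamfer in the middle of the chest. The rod hangs in it by its shoulder, so rod_head is then 22 mm above this point and 105 mm above the table. Four 12 mm tall brass plugs, 18 mm across, stand on the board 45 mm before or behind and 50 mm left or right of it; the chest's rim is 47 mm above this point. Axes as the chest
- chest: the gauge chest, a fixed brown wooden box 150 deep (x) x 170 wide (y) x 130 mm tall, walls 6 mm; origin under its centre on the table, its front (with a small brass plate) faces -x, its lid hinge is along the +x rim. It may stand on the left or on the right
- lid (a joint): the chest's lid angle in rad: 0 shut, 1.9 open, leaning back on its stop. The lid, 8 mm thick, 150 x 170 mm, 0.25 kg, turns freely: let go below about 1.5 it falls shut, beyond that it falls open on to the stop
- lid_handle (a point): grip point of the round dark-steel knob on the lid (knob 28 mm diameter, its top 43 mm off the outer face), 43 mm out from the lid's underside (35 mm off its outer face) and 120 mm from the hinge line, mid-width; z is the outward normal of the lid (up when shut; when open the knob is on the lid's far side), y runs along the hinge
- lid_hinge (a point): middle of the lid's hinge line, on the chest's far (+x) rim at 130 mm height; its axes turn with the lid. With the lid's angle a, the knob lies at -120 cos a + 43 sin a mm along the chest's x and 120 sin a + 43 cos a mm above this point
- tray: the galley: a fixed flat steel tray 300 long (its x) x 150 wide (its y), 14 mm high, walls and floor 4 mm thick, open above, long enough for the three blocks in a row; origin under its centre on the table. Left or right, opposite to the chest

How it is judged:
By the outcome, as a careful person would: the job done as asked, in the order asked, and still so for the second after the job is handed in, with the robot touching nothing.
Of small, medium, large only 2 to 3 are there at a start; the rules pass over those that are not, and their reading is None.
At some moment in a run one of small, medium, large may be knocked a few centimetres aside while the robot is not near it.
It also fails if it takes over 210 s, if anything falls off the work surface, if the arm or the gripper's body presses on something with over 40 N, if the wrist force passes 120 N, or if a joint passes its speed limit or range.

## Working session

There is one attempt and no reset: what is moved stays moved. The work goes in short steps, Python scripts to look and compute and a shell command to move; the robot and the scene stay as the last step left them, time stands still between calls to the robot, and variables do not carry over. Pictures are saved under pics/ and viewed, and the job is handed in when it is done.

```bash
ls -la; mkdir -p pics; python3 - <<'E'
from cell import arm
import cv2
print(arm.observe(), arm.hold_point_z)
for n in ["scene","top","wrist"]:
    p=arm.camera_params(n); print(n,p)
    cv2.imwrite(f"pics/a_{n}.png",arm.get_image(n))
E
```

```text
total 12
drwxr-xr-x  3 agent agent 4096 Dec  6 04:29 .
drwxr-xr-x 23 root  root  4096 Dec  6 04:29 ..
drwxr-xr-x  2 agent agent 4096 Dec  6 04:29 pics
{'clock': 0.0, 'joints': array([ 1.05540071,  0.43519831,  0.02495376,  1.57413721, -0.01160943,
        1.13398956, -0.07511758]), 'dq': array([-4.12275889e-04,  2.81666096e-04,  3.45447143e-05,  4.51560409e-04,
        1.92041955e-04, -1.61371215e-03, -4.56490208e-04]), 'joint_efforts': array([-7.51437674e-04, -6.67859530e+01,  9.84555781e-01, -3.14464903e+01,
       -6.07625535e-02,  4.26218624e-02,  1.66796272e-04]), 'position': array([ 0.25047806, -0.57203284,  0.22594456]), 'ee_rot': array([-2.62884426e+00,  1.71872188e+00,  2.18903415e-03]), 'force': array([ 0.2075884 , -0.17971114, -0.01766933]), 'ft_torque': array([-0.0160921 ,  0.00020172,  0.04885217]), 'width': 1.0005370941279725} 0.0188
scene {'camera_matrix': array([[381.78570796,   0.        , 253.16952454],
       [  0.        , 381.78570796, 188.85614105],
       [  0.        ,   0.        ,   1.        ]]), 'rvec': array([ 1.38663038,  1.9789905 , -1.03251861]), 'tvec': array([ 0.18103553, -0.16410756,  1.44670297])}
top {'camera_matrix': array([[350.54908601,   0.        , 260.4792138 ],
       [  0.        , 350.54908601, 196.30338325],
       [  0.        ,   0.        ,   1.        ]]), 'rvec': array([ 1.94845981, -2.26993633,  0.23391854]), 'tvec': array([0.06760324, 0.5176502 , 0.82934193])}
wrist {'camera_matrix': array([[268.76440118,   0.        , 253.461514  ],
       [  0.        , 268.76440118, 195.91461444],
       [  0.        ,   0.        ,   1.        ]]), 'rvec': array([-2.40596897,  1.57309712,  0.24912669]), 'tvec': array([-0.62349607, -0.03924338,  0.39331817])}
```

View pics/a_scene.png

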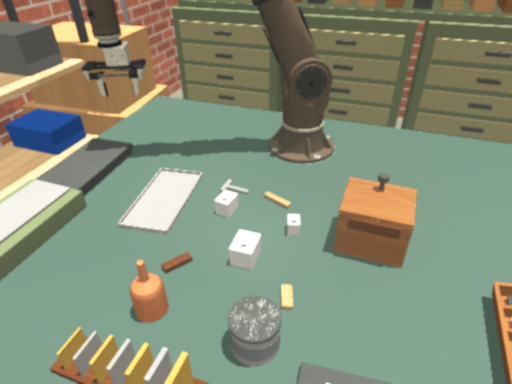

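View pics/a_top.png

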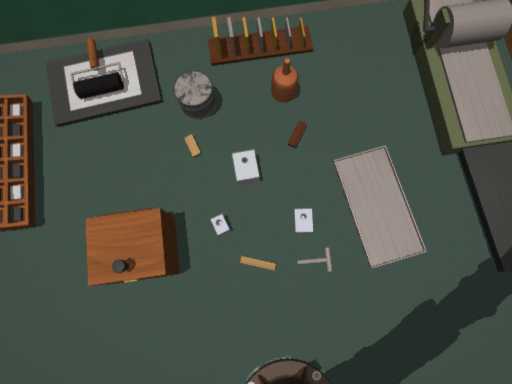

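View pics/a_wrist.png

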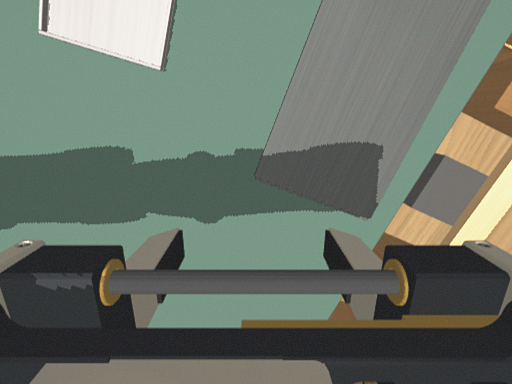

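Three blocks are present, the chest is on the left (knob near px 120,266 in top), and the tray is on the right.

```bash
cat > h.py <<'E'
from cell import arm
import cv2, numpy as np
from scipy.spatial.transform import Rotation as R
def cast(p,uv,z):
    uv=np.array(uv,float).reshape(-1,1,2)
    n=cv2.undistortPoints(uv,p["camera_matrix"],None).reshape(-1,2)
    M=cv2.Rodrigues(np.array(p["rvec"]))[0]; c=-M.T@p["tvec"]
    d=np.c_[n,np.ones(len(n))]@M
    return c+d*((z-c[2])/d[:,2])[:,None]
def proj(p,X):
    return cv2.projectPoints(np.array(X,float).reshape(-1,3),np.array(p["rvec"]),np.array(p["tvec"]),p["camera_matrix"],None)[0].reshape(-1,2)
def ray(p,uv):
    a=cast(p,uv,0.0)[0]; M=cv2.Rodrigues(np.array(p["rvec"]))[0]; c=-M.T@p["tvec"]; d=a-c
    return c,d/np.linalg.norm(d)
def meet(r1,r2):
    (a,d),(b,e)=r1,r2
    s=np.linalg.lstsq(np.c_[d,-e],b-a,rcond=None)[0]
    x,y=a+s[0]*d,b+s[1]*e
    return (x+y)/2,np.linalg.norm(x-y)
def snap(n,f=None):
    p=arm.camera_params(n); im=arm.get_image(n)
    if f: cv2.imwrite(f"pics/{f}.png",im)
    return p,im
def crop(im,x,y,w,h,s,f): cv2.imwrite(f"pics/{f}.png",cv2.resize(im[y:y+h,x:x+w],None,fx=s,fy=s,interpolation=cv2.INTER_CUBIC))
def st():
    o=arm.observe(); print("t%.2f"%o["clock"],"pos",o["position"].round(4),"rot",o["ee_rot"].round(3),"F",o["force"].round(2),"w %.3f"%o["width"],"q",o["joints"].round(2)); return o
def go(P,yaw=None,Rt=None):
    """shift/turn in current tool axes to TCP P with tool down, jaws(x) at world yaw"""
    o=arm.observe(); R0=R.from_rotvec(o["ee_rot"])
    if Rt is None:
        best=None
        for k in (0,np.pi):
            a=yaw+k
            T=R.from_matrix(np.array([[np.cos(a),np.sin(a),0],[np.sin(a),-np.cos(a),0],[0,0,-1]]))
            rv=(R0.inv()*T).as_rotvec()
            if best is None or np.linalg.norm(rv)<np.linalg.norm(best): best=rv
        rv=best
    else: rv=(R0.inv()*Rt).as_rotvec()
    print("dp",R0.inv().apply(np.array(P)-o["position"]).round(4),"rot",rv.round(4))
E
python3 - <<'E'
from h import *
im=cv2.imread("pics/a_top.png"); p=arm.camera_params("top")
hsv=cv2.cvtColor(im,cv2.COLOR_BGR2HSV)
crop(im,180,130,150,150,5,"b1"); crop(im,70,190,110,110,6,"b2"); crop(im,320,130,120,150,5,"b3")
m=((hsv[...,2]>185)&(hsv[...,1]<50)).astype(np.uint8)
cs,_=cv2.findContours(m,cv2.RETR_EXTERNAL,cv2.CHAIN_APPROX_NONE)
for c in cs:
    if cv2.contourArea(c)>60: print(cv2.contourArea(c),cv2.minAreaRect(c))
s=cv2.imread("pics/a_scene.png"); crop(s,190,170,130,110,6,"b4"); crop(s,320,160,110,110,6,"b5")
E
```

```text
176.0 ((219.30001831054688, 224.10000610351562), (16.54690170288086, 12.074766159057617), 63.43495178222656)
342.0 ((303.5, 220.0), (22.0, 17.0), 90.0)
60.5 ((16.0, 191.5), (11.0, 6.0), 90.0)
534.5 ((245.1214599609375, 164.76260375976562), (26.616697311401367, 21.8453369140625), 79.2156982421875)
1030.0 ((101.2701416015625, 80.18860626220703), (42.68422317504883, 71.98253631591797), 77.19573211669922)
```

View pics/b1.png

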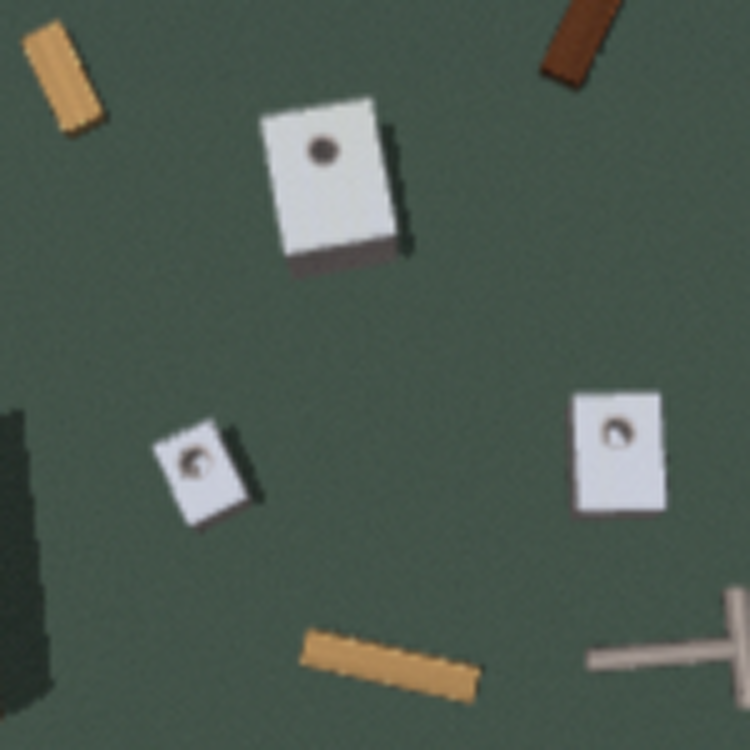

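View pics/b2.png

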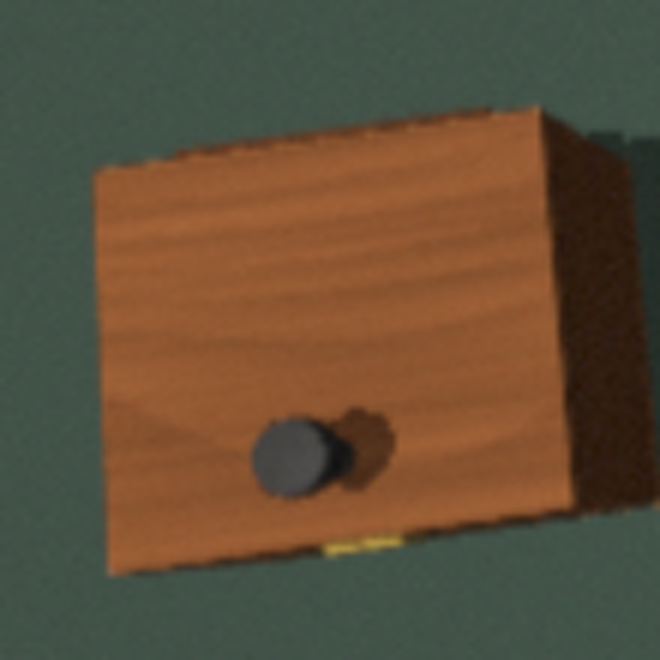

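View pics/b3.png

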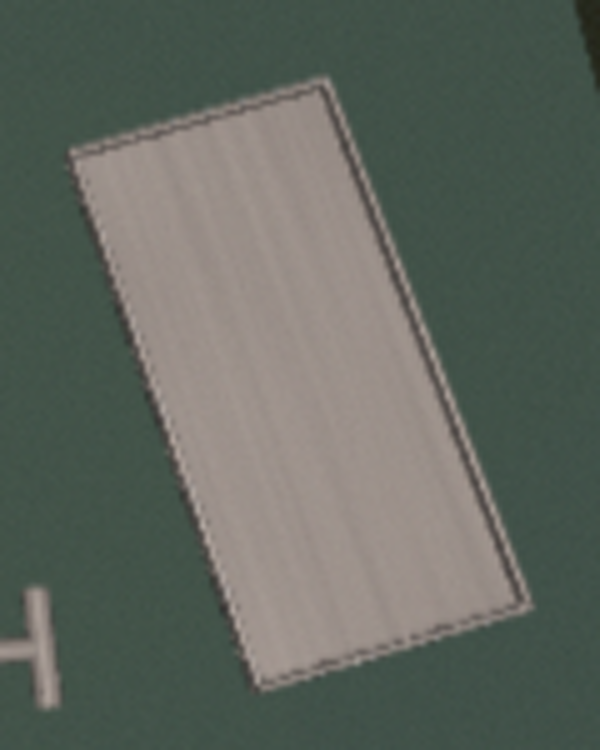

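View pics/b4.png

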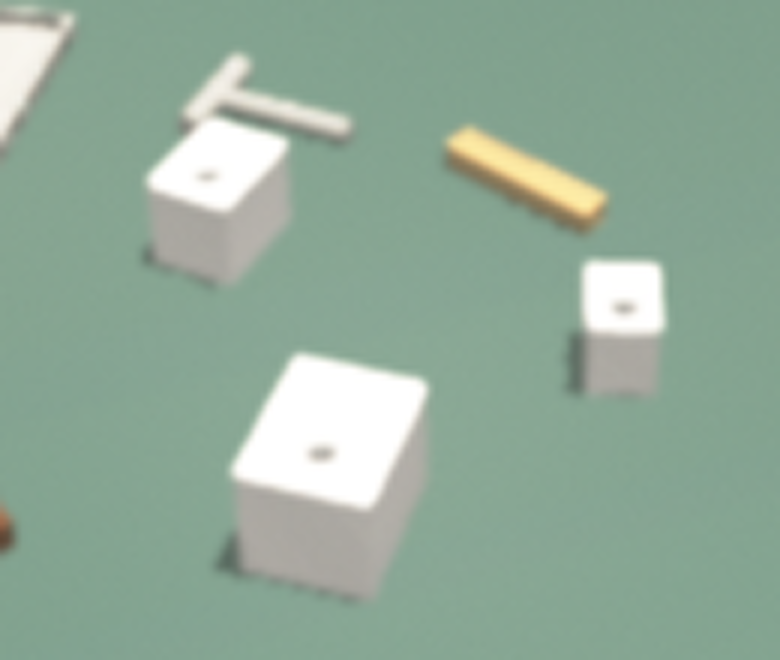

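View pics/b5.png

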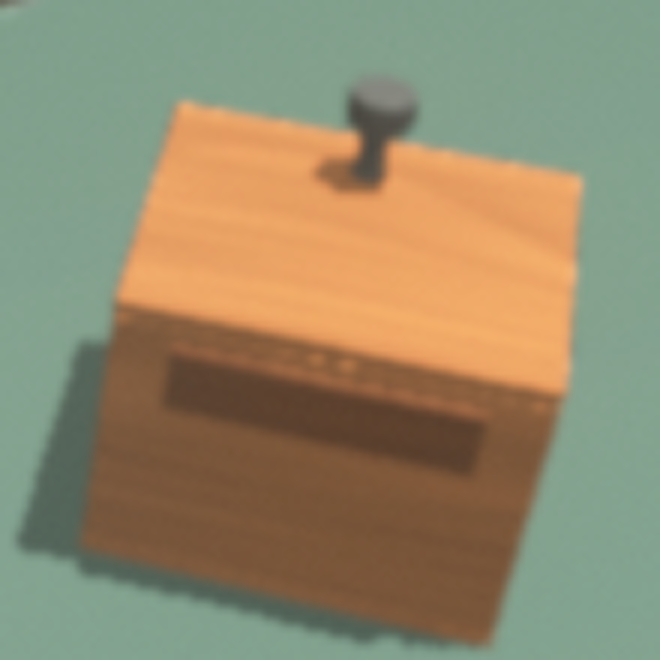

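```bash
cat > m1.py <<'E'
from h import *
p=arm.camera_params("top"); s=arm.camera_params("scene")
def P(x0,y0,k,a): return np.array([[x0+(x+.5)/k-.5,y0+(y+.5)/k-.5] for x,y in a])
def rep(n,w):
    e=[np.linalg.norm(w[(i+1)%4]-w[i]) for i in range(4)]
    print(n,"c",w.mean(0).round(4),"edges",np.round(e,4),"dirs",[round(np.degrees(np.arctan2(*(w[(i+1)%4]-w[i])[[1,0]])),1) for i in range(4)])
w=cast(p,P(70,190,6,[(95,170),(540,107),(573,507),(110,573)]),.138); rep("lid",w)
print("knob",cast(p,P(70,190,6,[(290,458)]),.181))
L=[("large",.056,[(261,117),(372,98),(396,233),(287,254)],(322,150)),("medium",.048,[(573,393),(660,392),(665,510),(575,513)],(617,433)),("small",.040,[(153,444),(212,419),(250,498),(194,526)],(196,462))]
for n,z,a,b in L:
    rep(n,cast(p,P(180,130,5,a),z)); print(" bore",cast(p,P(180,130,5,[b]),z).round(4))
rep("tray",cast(p,P(320,130,5,[(70,150),(327,77),(531,606),(260,688)]),.014))
# scene check
for n,z,b in [("large",.056,(320,454)),("medium",.048,(207,176)),("small",.04,(624,308))]:
    print(n,"scene bore",cast(s,P(190,170,6,[b]),z).round(4))
rep("lid-scene",cast(s,P(320,160,6,[(183,102),(582,177),(570,390),(118,302)]),.138))
print("knob scene",cast(s,P(320,160,6,[(385,95)]),.181))
E
python3 m1.py
```

```text
lid c [0.44   0.3054 0.138 ] edges [0.1679 0.1491 0.1679 0.1485] dirs [np.float64(-90.5), np.float64(179.4), np.float64(89.3), np.float64(-0.6)]
knob [[0.39439252 0.30581798 0.181     ]]
large c [0.6099 0.0141 0.056 ] edges [0.0583 0.0736 0.0565 0.0747] dirs [np.float64(-88.6), np.float64(-178.9), np.float64(92.5), np.float64(2.5)]
 bore [[0.6237 0.0158 0.056 ]]
medium c [ 0.4473 -0.1085  0.048 ] edges [0.0439 0.0596 0.0448 0.0606] dirs [np.float64(-98.1), np.float64(172.0), np.float64(83.2), np.float64(-8.9)]
 bore [[ 0.4566 -0.1096  0.048 ]]
small c [0.4701 0.0996 0.04  ] edges [0.0323 0.045  0.0312 0.0469] dirs [np.float64(-75.3), np.float64(-162.2), np.float64(108.1), np.float64(19.0)]
 bore [[0.4754 0.1021 0.04  ]]
tray c [ 0.4633 -0.3156  0.014 ] edges [0.1474 0.2967 0.1465 0.2966] dirs [np.float64(-82.4), np.float64(-172.5), np.float64(97.6), np.float64(7.7)]
large scene bore [[0.6266 0.0151 0.056 ]]
medium scene bore [[ 0.46   -0.1102  0.048 ]]
small scene bore [[0.4789 0.1028 0.04  ]]
lid-scene c [0.4408 0.3065 0.138 ] edges [0.1679 0.1458 0.1691 0.1516] dirs [np.float64(89.0), np.float64(-0.3), np.float64(-89.0), np.float64(179.3)]
knob scene [[0.39918578 0.3057583  0.181     ]]
```

```bash
python3 - <<'E'
from h import *
st(); go([.45,-.05,.33],np.radians(89.4)); go([.396,.3057,.28],np.radians(89.4))
E
```

```text
t0.15 pos [ 0.2505 -0.5722  0.2262] rot [-2.629e+00  1.719e+00  2.000e-03] F [ 0.63 -0.13 -0.  ] w 0.998 q [ 1.06  0.44  0.02  1.57 -0.01  1.13 -0.08]
dp [-0.3984 -0.3922 -0.1034] rot [4.000e-04 1.100e-03 4.232e-01]
dp [-0.7459 -0.4854 -0.053 ] rot [4.000e-04 1.100e-03 4.232e-01]
```

```bash
python3 -m pendant '[{"dp":[-0.04,-0.04,-0.09],"rotation":[0,0,0.1],"fingers":-1},{"dp":[-0.08,-0.08,-0.103],"rotation":[0,0,0.2],"fingers":-1},{"dp":[-0.12,-0.12,-0.103],"rotation":[0,0,0.3],"fingers":-1},{"dp":[-0.16,-0.16,-0.103],"rotation":[0,0,0.42],"fingers":-1},{"dp":[-0.2,-0.2,-0.103],"rotation":[0,0,0.423],"fingers":-1},{"dp":[-0.24,-0.24,-0.103],"rotation":[0,0,0.423],"fingers":-1},{"dp":[-0.28,-0.28,-0.103],"rotation":[0,0,0.423],"fingers":-1},{"dp":[-0.32,-0.32,-0.103],"rotation":[0,0,0.423],"fingers":-1},{"dp":[-0.36,-0.36,-0.103],"rotation":[0,0,0.423],"fingers":-1},{"dp":[-0.4,-0.392,-0.103],"rotation":[0,0,0.423],"fingers":-1},{"dp":[-0.4,-0.392,-0.103],"rotation":[0,0,0.423],"fingers":-1}]' 20; python3 - <<'E'
from h import *
st(); go([.396,.3057,.26],np.radians(89.4))
E
```

```text
clock: 1.52
position: [0.4497, -0.0444, 0.3295]
ee_rot: [-2.217, 2.224, 0.003]
force: [-0.6, -0.8, -0.5]
width: 0.997
t1.52 pos [ 0.4497 -0.0444  0.3295] rot [-2.217  2.224  0.003] F [-0.58 -0.78 -0.5 ] w 0.997 q [ 0.28  0.1  -0.32  1.78  0.03  1.27 -1.63]
dp [-0.3498  0.0548  0.0704] rot [0.0005 0.0024 0.0074]
```

```bash
python3 -m pendant '[{"dp":[-0.05,0.01,0],"rotation":[0,0,0],"fingers":-1},{"dp":[-0.1,0.02,0],"rotation":[0,0,0],"fingers":-1},{"dp":[-0.15,0.03,0.02],"rotation":[0,0,0.007],"fingers":-1},{"dp":[-0.2,0.04,0.03],"rotation":[0,0,0.007],"fingers":-1},{"dp":[-0.25,0.05,0.04],"rotation":[0,0,0.007],"fingers":-1},{"dp":[-0.3,0.055,0.06],"rotation":[0,0,0.007],"fingers":-1},{"dp":[-0.33,0.055,0.07],"rotation":[0,0,0.007],"fingers":-1},{"dp":[-0.35,0.055,0.07],"rotation":[0,0,0.007],"fingers":-1},{"dp":[-0.35,0.055,0.07],"rotation":[0,0,0.007],"fingers":-1}]'; python3 - <<'E'
from h import *
st(); go([.396,.3057,.156],np.radians(89.4))
p,im=snap("wrist","c1"); print(proj(p,[.396,.3057,.181]))
E
```

```text
clock: 2.65
position: [0.3958, 0.3063, 0.2599]
ee_rot: [-2.211, 2.231, 0.004]
force: [0.4, -0.1, -0.4]
width: 1.001
t2.65 pos [0.3958 0.3063 0.2599] rot [-2.211  2.231  0.004] F [ 0.38 -0.09 -0.44] w 1.001 q [-0.26  0.27 -0.62  1.78  0.17  1.14 -2.51]
dp [ 0.0008 -0.0004  0.1039] rot [0.0014 0.0023 0.0017]
[[254.28586627 201.66942451]]
```

View pics/c1.png

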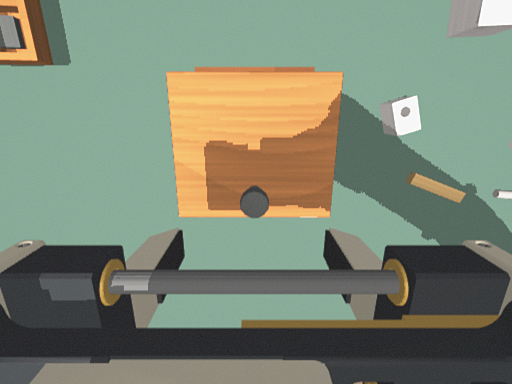

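```bash
python3 -m pendant '[{"dp":[0.001,0,0.035],"rotation":[0,0.002,0],"fingers":-0.4},{"dp":[0.001,0,0.07],"rotation":[0,0.002,0],"fingers":-0.3},{"dp":[0.001,0,0.095],"rotation":[0,0.002,0],"fingers":-0.2},{"dp":[0.001,0,0.104],"rotation":[0,0.002,0],"fingers":-0.2},{"dp":[0.001,0,0.104],"rotation":[0,0.002,0],"fingers":1},{"dp":[0.001,0,0.104],"rotation":[0,0.002,0],"fingers":1},{"dp":[0.001,0,0.104],"rotation":[0,0.002,0],"fingers":1},{"dp":[0.001,0,0.104],"rotation":[0,0.002,0],"fingers":1},{"dp":[0.001,0,0.104],"rotation":[0,0.002,0],"fingers":1}]' 15; python3 - <<'E'
from h import *
o=st(); p=arm.camera_params("wrist"); M=cv2.Rodrigues(p["rvec"])[0]; print(-M.T@p["tvec"]-o["position"])
# lid arc: knob trajectory relative to start, in tool axes for 0.. 1.75
g0=np.array([-.120,.043]); R0=R.from_rotvec(o["ee_rot"])
for a in np.arange(0.1,1.76,0.15):
    g=np.array([-.120*np.cos(a)+.043*np.sin(a),.12*np.sin(a)+.043*np.cos(a)])-g0
    c=np.radians(-.7); d=np.array([g[0]*np.cos(c),g[0]*np.sin(c),g[1]]); print(round(a,2),R0.inv().apply(d).round(4))
E
```

```text
clock: 3.82
position: [0.3964, 0.3059, 0.1569]
ee_rot: [-2.21, 2.23, 0.002]
force: [0.1, 5.5, 2.5]
width: 0.294
t3.83 pos [0.3964 0.3059 0.1569] rot [-2.21e+00  2.23e+00  2.00e-03] F [0.05 5.52 2.5 ] w 0.294 q [-0.3   0.38 -0.59  1.92  0.26  0.91 -2.6 ]
[ 0.08178688 -0.00154071  0.15851423]
0.1 [-0.     -0.0049 -0.0118]
0.25 [-0.     -0.0144 -0.0283]
0.4 [-0.     -0.0262 -0.0433]
0.55 [-0.     -0.0402 -0.0564]
0.7 [ 0.     -0.056  -0.0672]
0.85 [ 0.     -0.0732 -0.0755]
1.0 [ 0.0001 -0.0914 -0.0812]
1.15 [ 1.000e-04 -1.103e-01 -8.400e-02]
1.3 [ 0.0002 -0.1294 -0.0841]
1.45 [ 0.0002 -0.1483 -0.0812]
1.6 [ 0.0003 -0.1665 -0.0756]
1.75 [ 0.0004 -0.1837 -0.0673]
```

```bash
python3 -m pendant '[{"dp":[0,-0.002,-0.006],"rotation":[0,0,0],"fingers":1},{"dp":[0,-0.005,-0.012],"rotation":[0,0,0],"fingers":1},{"dp":[0,-0.010,-0.020],"rotation":[0,0,0],"fingers":1},{"dp":[0,-0.015,-0.028],"rotation":[0,0,0],"fingers":1},{"dp":[0,-0.021,-0.036],"rotation":[0,0,0],"fingers":1},{"dp":[0,-0.027,-0.043],"rotation":[0,0,0],"fingers":1},{"dp":[0,-0.034,-0.050],"rotation":[0,0,0],"fingers":1},{"dp":[0,-0.042,-0.056],"rotation":[0,0,0],"fingers":1},{"dp":[0,-0.042,-0.056],"rotation":[0,0,0],"fingers":1}]'; python3 - <<'E'
from h import *
st(); snap("scene","d1")
E
```

```text
clock: 4.95
position: [0.4384, 0.3055, 0.2141]
ee_rot: [-2.209, 2.231, 0.002]
force: [-7.2, 2.0, 6.1]
width: 0.29
t4.95 pos [0.4384 0.3055 0.2141] rot [-2.209e+00  2.231e+00  2.000e-03] F [-7.17  2.03  6.06] w 0.290 q [-0.26  0.36 -0.59  1.78  0.23  1.07 -2.51]
```

View pics/d1.png

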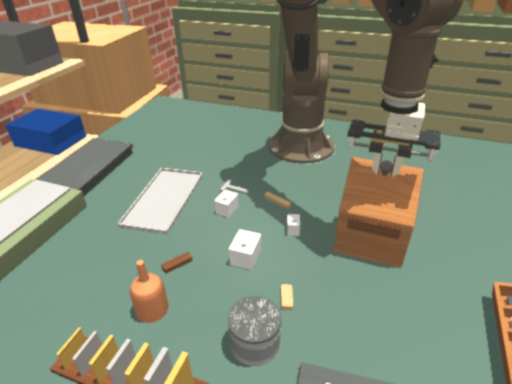

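```bash
python3 -m pendant '[{"dp":[0,-0.007,-0.007],"rotation":[0,0,0],"fingers":1},{"dp":[0,-0.015,-0.012],"rotation":[0,0,0],"fingers":1},{"dp":[0,-0.024,-0.016],"rotation":[0,0,0],"fingers":1},{"dp":[0,-0.033,-0.0195],"rotation":[0,0,0],"fingers":1},{"dp":[0,-0.042,-0.0225],"rotation":[0,0,0],"fingers":1},{"dp":[0,-0.052,-0.025],"rotation":[0,0,0],"fingers":1},{"dp":[0,-0.061,-0.0265],"rotation":[0,0,0],"fingers":1},{"dp":[0,-0.071,-0.027],"rotation":[0,0,0],"fingers":1},{"dp":[0,-0.081,-0.027],"rotation":[0,0,0],"fingers":1},{"dp":[0,-0.090,-0.0265],"rotation":[0,0,0],"fingers":1},{"dp":[0,-0.100,-0.025],"rotation":[0,0,0],"fingers":1},{"dp":[0,-0.100,-0.025],"rotation":[0,0,0],"fingers":1}]'; python3 - <<'E'
from h import *
st()
E
```

```text
clock: 6.5
position: [0.5401, 0.3046, 0.2394]
ee_rot: [-2.207, 2.23, 0.001]
force: [0.4, 2.6, 5.5]
width: 0.296
t6.50 pos [0.5401 0.3046 0.2394] rot [-2.207e+00  2.230e+00  1.000e-03] F [0.42 2.63 5.53] w 0.296 q [-0.23  0.48 -0.54  1.54  0.26  1.2  -2.4 ]
```

```bash
python3 -m pendant '[{"dp":[0,-0.010,0.002],"rotation":[0,0,0],"fingers":1},{"dp":[0,-0.019,0.005],"rotation":[0,0,0],"fingers":1},{"dp":[0,-0.028,0.009],"rotation":[0,0,0],"fingers":1},{"dp":[0,-0.036,0.013],"rotation":[0,0,0],"fingers":1},{"dp":[0,-0.043,0.017],"rotation":[0,0,0],"fingers":1},{"dp":[0,-0.049,0.021],"rotation":[0,0,0],"fingers":1},{"dp":[0,-0.049,0.021],"rotation":[0,0,0],"fingers":1}]'; python3 - <<'E'
from h import *
st(); snap("scene","d2")
E
```

```text
clock: 7.38
position: [0.5902, 0.3041, 0.2183]
ee_rot: [-2.206, 2.23, 0.001]
force: [3.8, 2.4, 4.6]
width: 0.295
t7.38 pos [0.5902 0.3041 0.2183] rot [-2.206e+00  2.230e+00  1.000e-03] F [3.76 2.39 4.62] w 0.295 q [-0.23  0.56 -0.52  1.45  0.29  1.2  -2.37]
```

View pics/d2.png

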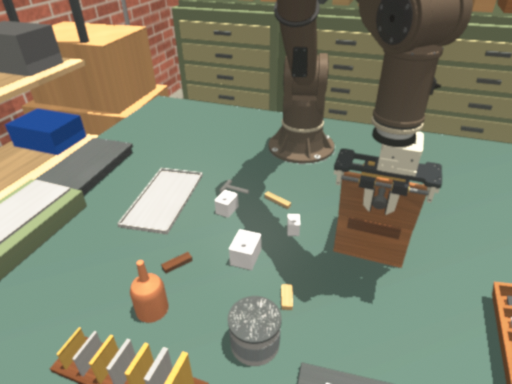

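```bash
python3 -m pendant '[{"dp":[0,0,0],"rotation":[0,0,0],"fingers":0},{"dp":[0,0,0],"rotation":[0,0,0],"fingers":-0.3},{"dp":[0,0,0],"rotation":[0,0,0],"fingers":-0.3},{"dp":[0,0,0],"rotation":[0,0,0],"fingers":-0.3},{"dp":[0,0,0],"rotation":[0,0,0],"fingers":-0.3}]'; python3 - <<'E'
from h import *
st(); snap("scene","d3"); p,im=snap("top","d3t"); crop(im,60,130,130,160,4,"d3c")
E
```

```text
clock: 8.05
position: [0.5898, 0.304, 0.2185]
ee_rot: [-2.206, 2.23, 0.0]
force: [-0.4, 0.0, -0.9]
width: 0.651
t8.05 pos [0.5898 0.304  0.2185] rot [-2.206  2.23   0.   ] F [-0.42  0.02 -0.88] w 0.651 q [-0.23  0.56 -0.52  1.45  0.29  1.2  -2.37]
```

View pics/d3.png

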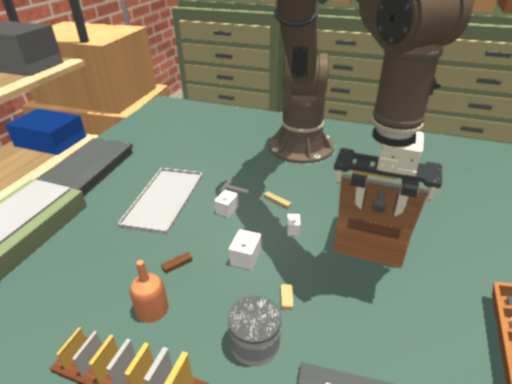

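View pics/d3c.png

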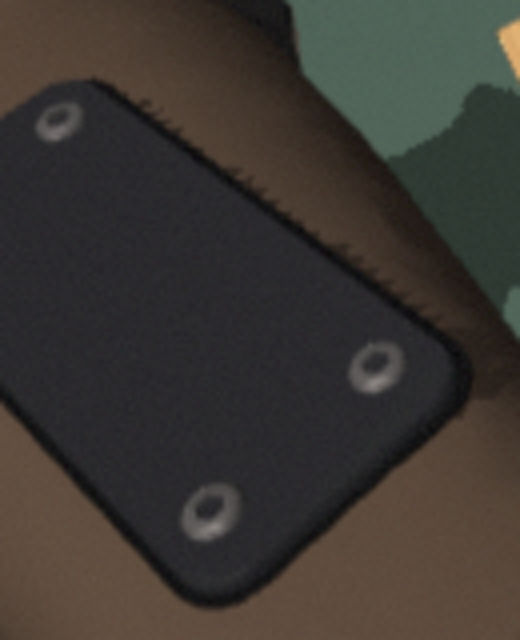

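```bash
python3 -m pendant '[{"dp":[0,0,-0.03],"rotation":[0,0,0],"fingers":-0.3},{"dp":[0,0,-0.07],"rotation":[0,0,0],"fingers":-0.3},{"dp":[0,0.0,-0.11],"rotation":[0,0,0],"fingers":-0.3},{"dp":[0,0.04,-0.11],"rotation":[0,0,-0.1],"fingers":-0.3},{"dp":[0,0.08,-0.11],"rotation":[0,0,-0.2],"fingers":-0.3},{"dp":[0,0.12,-0.11],"rotation":[0,0,-0.3],"fingers":-0.3},{"dp":[0,0.15,-0.11],"rotation":[0,0,-0.3],"fingers":-0.3},{"dp":[0,0.15,-0.11],"rotation":[0,0,-0.3],"fingers":-0.3},{"dp":[0,0.15,-0.11],"rotation":[0,0,-0.3],"fingers":-0.3}]'; python3 - <<'E'
from h import *
st(); p,im=snap("wrist","e1"); print(proj(p,[[.44,.3055,.127],[.44,.3055,.083]])); snap("scene","e2")
go([.44,.3055,.0862],np.radians(89.4)+.3)
E
```

```text
clock: 9.28
position: [0.4404, 0.305, 0.3282]
ee_rot: [-2.514, 1.876, -0.002]
force: [0.0, 0.1, -0.4]
width: 0.649
t9.28 pos [0.4404 0.305  0.3282] rot [-2.514e+00  1.876e+00 -2.000e-03] F [ 0.04  0.11 -0.38] w 0.649 q [-0.19  0.29 -0.66  1.59  0.18  1.32 -2.16]
[[253.73821761 173.75997794]
 [253.82658566 167.38463835]]
dp [-1.000e-04  1.300e-03  2.416e-01] rot [-0.0038  0.0024 -0.0018]
```

View pics/e1.png

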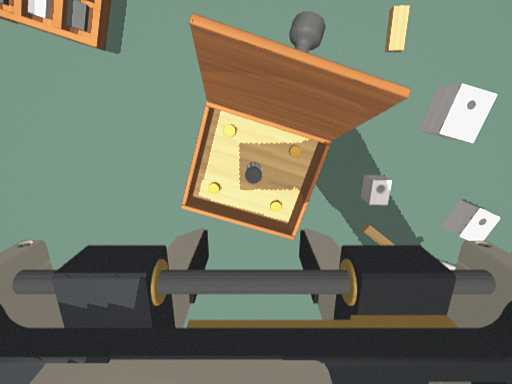

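View pics/e2.png

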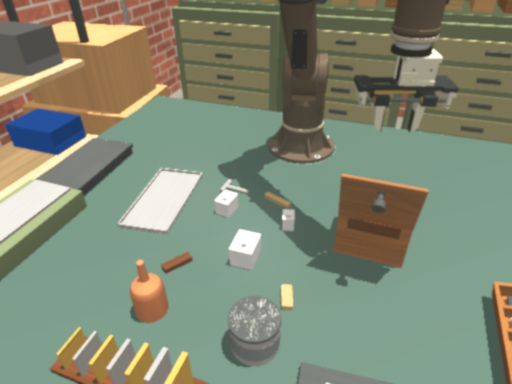

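```bash
python3 -m pendant '[{"dp":[0,0.001,0.05],"rotation":[0,0,0],"fingers":-0.3},{"dp":[0,0.001,0.10],"rotation":[0,0,0],"fingers":-0.3},{"dp":[0,0.001,0.15],"rotation":[0,0,0],"fingers":-0.3},{"dp":[0,0.001,0.19],"rotation":[0,0,0],"fingers":-0.3},{"dp":[0,0.001,0.22],"rotation":[0,0,0],"fingers":-0.3},{"dp":[0,0.001,0.24],"rotation":[0,0,0],"fingers":-0.3},{"dp":[0,0.001,0.24],"rotation":[0,0,0],"fingers":-0.3},{"dp":[0,0.001,0.24],"rotation":[0,0,0],"fingers":1},{"dp":[0,0.001,0.24],"rotation":[0,0,0],"fingers":1},{"dp":[0,0.001,0.24],"rotation":[0,0,0],"fingers":1},{"dp":[0,0.001,0.24],"rotation":[0,0,0],"fingers":1},{"dp":[0,0.001,0.24],"rotation":[0,0,0],"fingers":1},{"dp":[0,0.001,0.24],"rotation":[0,0,0],"fingers":1}]' 40; python3 - <<'E'
from h import *
st()
E
```

```text
clock: 11.0
position: [0.4406, 0.3056, 0.0882]
ee_rot: [-2.513, 1.877, -0.001]
force: [-0.6, -0.8, 4.9]
width: 0.253
t11.00 pos [0.4406 0.3056 0.0882] rot [-2.513e+00  1.877e+00 -1.000e-03] F [-0.62 -0.8   4.94] w 0.253 q [-0.28  0.52 -0.58  1.91  0.38  0.81 -2.35]
```

```bash
python3 -m pendant '[{"dp":[0,0,-0.02],"rotation":[0,0,0],"fingers":1},{"dp":[0,0,-0.05],"rotation":[0,0,0],"fingers":1},{"dp":[0,0,-0.09],"rotation":[0,0,0],"fingers":1},{"dp":[0,0,-0.13],"rotation":[0,0,0],"fingers":1},{"dp":[0,0,-0.17],"rotation":[0,0,0],"fingers":1},{"dp":[0,0,-0.18],"rotation":[0,0,0],"fingers":1},{"dp":[0,0,-0.18],"rotation":[0,0,0],"fingers":1}]'; python3 - <<'E'
from h import *
st(); p,im=snap("top","f1"); crop(im,180,130,150,150,5,"f1c"); p,im=snap("scene","f2"); crop(im,190,170,130,110,6,"f2c")
E
```

```text
clock: 11.88
position: [0.4399, 0.3048, 0.2679]
ee_rot: [-2.513, 1.877, -0.002]
force: [0.6, -0.0, -2.3]
width: 0.253
t11.88 pos [0.4399 0.3048 0.2679] rot [-2.513e+00  1.877e+00 -2.000e-03] F [ 0.63 -0.01 -2.3 ] w 0.253 q [-0.2   0.33 -0.66  1.69  0.22  1.19 -2.2 ]
```

View pics/f1c.png

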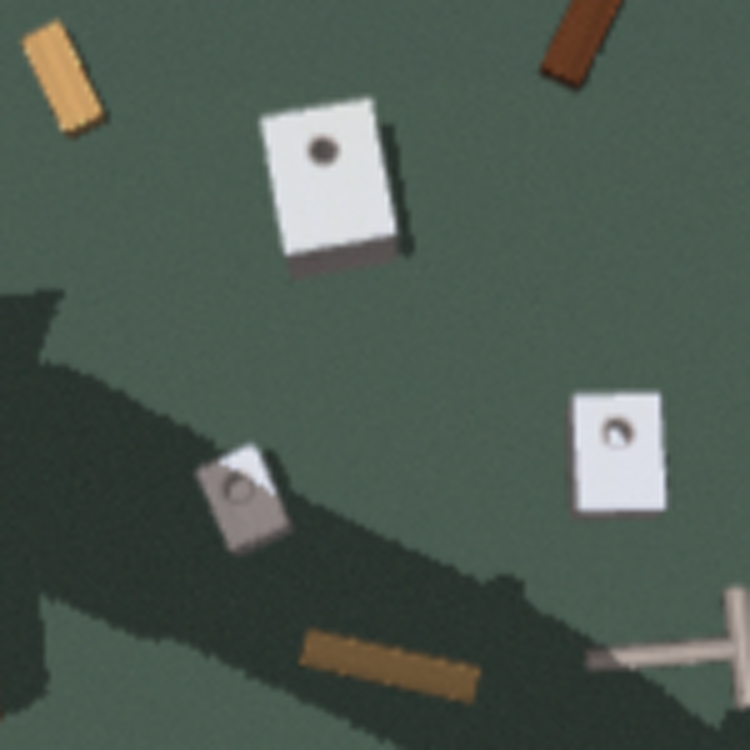

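View pics/f2c.png

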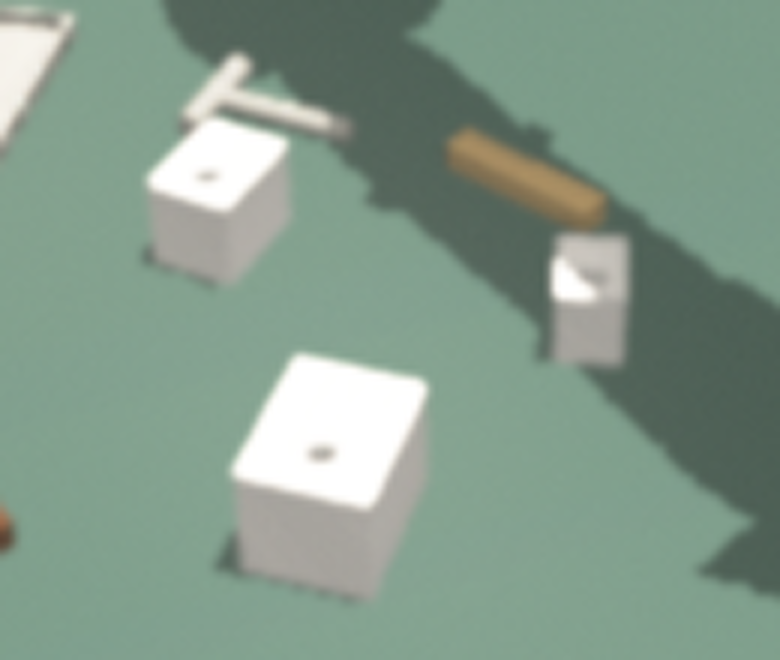

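View pics/f2.png

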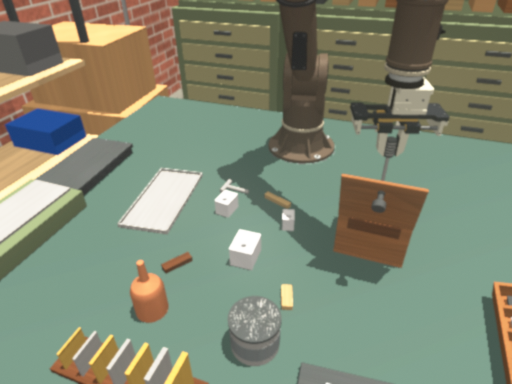

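```bash
python3 - <<'E'
from h import *
exec(open("m1.py").read().split("w=cast")[0])
rep("small",cast(p,P(180,130,5,[(195,468),(255,443),(290,525),(235,553)]),.04)); print(cast(p,P(180,130,5,[(239,487)]),.04))
print("scene",cast(s,P(190,170,6,[(598,279)]),.04))
o=st(); go([.44,.30,.27],np.radians(89.4)); go([.455,.08,.20],np.radians(89.4)+.3)
E
```

```text
small c [0.4542 0.0806 0.04  ] edges [0.0327 0.0454 0.0307 0.0477] dirs [np.float64(-75.8), np.float64(-164.9), np.float64(108.4), np.float64(17.6)]
[[0.45955031 0.08229676 0.04      ]]
scene [[0.46315619 0.08615603 0.04      ]]
t11.97 pos [0.4394 0.3042 0.2666] rot [-2.515  1.879 -0.   ] F [-0.24  0.11 -1.28] w 0.254 q [-0.2   0.33 -0.66  1.7   0.22  1.19 -2.2 ]
dp [ 0.0042  0.0007 -0.0034] rot [-0.0019  0.0017  0.2981]
dp [0.2195 0.0488 0.0662] rot [-0.0021  0.0014 -0.0019]
```

```bash
python3 -m pendant '[{"dp":[0.03,0.007,0],"rotation":[0,0,0],"fingers":1},{"dp":[0.07,0.016,0],"rotation":[0,0,0],"fingers":1},{"dp":[0.11,0.025,0],"rotation":[0,0,0],"fingers":1},{"dp":[0.15,0.034,0],"rotation":[0,0,0],"fingers":1},{"dp":[0.19,0.043,0.02],"rotation":[0,0,0],"fingers":1},{"dp":[0.21,0.049,0.05],"rotation":[0,0,0],"fingers":1},{"dp":[0.22,0.049,0.066],"rotation":[0,0,0],"fingers":1},{"dp":[0.22,0.049,0.066],"rotation":[0,0,0],"fingers":1},{"dp":[0.22,0.049,0.066],"rotation":[0,0,0],"fingers":1}]'; python3 - <<'E'
from h import *
st(); p,im=snap("wrist","g1"); print(proj(p,[[.461,.084,.04]])); p,im=snap("scene"); crop(im,230,110,130,140,5,"g2")
E
```

```text
clock: 13.1
position: [0.4553, 0.081, 0.2008]
ee_rot: [-2.516, 1.876, -0.0]
force: [-0.6, 0.5, -1.7]
width: 0.254
t13.10 pos [0.4553 0.081  0.2008] rot [-2.516  1.876 -0.   ] F [-0.62  0.53 -1.72] w 0.254 q [ 0.19  0.25 -0.58  1.95  0.16  0.98 -1.74]
[[253.10916828 175.67568032]]
```

View pics/g1.png

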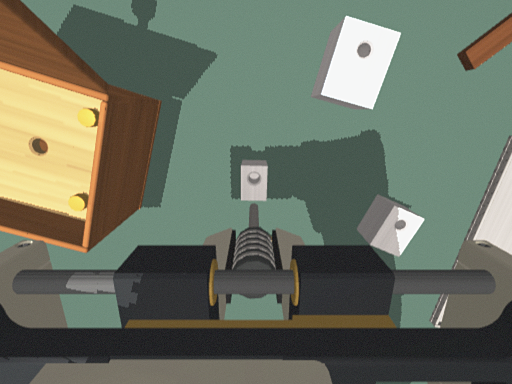

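View pics/g2.png

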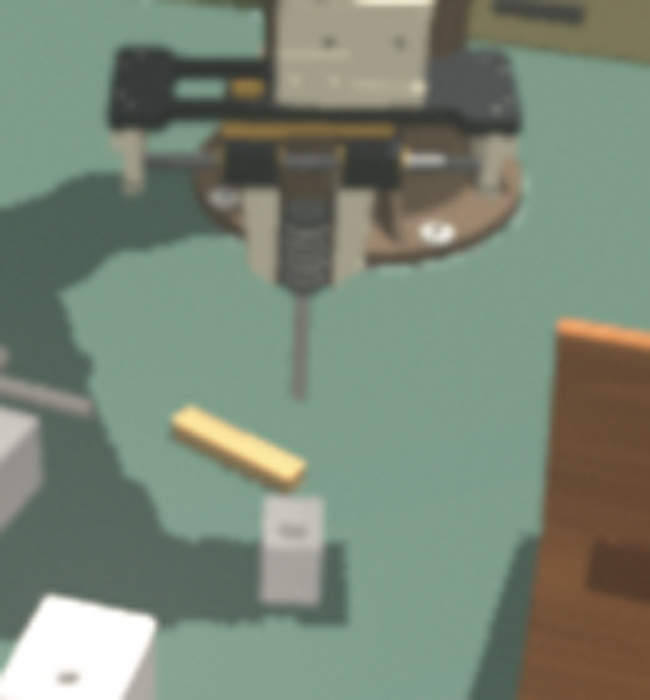

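```bash
python3 - <<'E'
from h import *
p=arm.camera_params("wrist"); im=cv2.imread("pics/g1.png"); crop(im,215,140,80,80,8,"g3")
print(cast(p,[254,178],.04),"hang",cast(p,[39,146],.083),"large",cast(p,[364,49.5],.056),"med",cast(p,[400.5,224.5],.048))
print("tip est",cast(p,[254,208],.126))
E
```

```text
[[0.45871305 0.08194185 0.04      ]] hang [[0.43814862 0.30524674 0.083     ]] large [[0.62194005 0.01457868 0.056     ]] med [[ 0.45566492 -0.11092385  0.048     ]]
tip est [[0.45149526 0.07963052 0.126     ]]
```

View pics/g3.png

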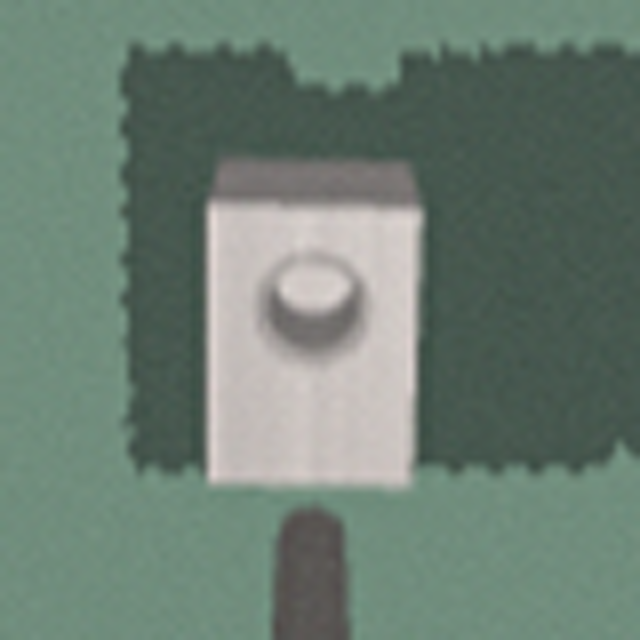

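```bash
python3 - <<'E'
from h import *
p=arm.camera_params("wrist"); s=arm.camera_params("scene")
print(meet(ray(p,[253.7,207]),ray(s,[289.4,188.6])))
print(proj(s,[[.4553,.081,.1245],[.4553,.081,.1965],[.4553,.081,.24]]),proj(p,[[.4553,.081,.1245],[.4553,.081,.2407]]))
im=cv2.imread("pics/g1.png"); crop(im,205,190,100,120,6,"g4")
E
```

```text
(array([0.45140197, 0.07992999, 0.12326346]), np.float64(5.652998057596129e-05))
[[289.38724403 189.10859569]
 [290.45608939 165.92214855]
 [291.14812897 150.90974393]] [[253.7579972  203.34374219]
 [253.15456578 277.29712311]]
```

View pics/g4.png

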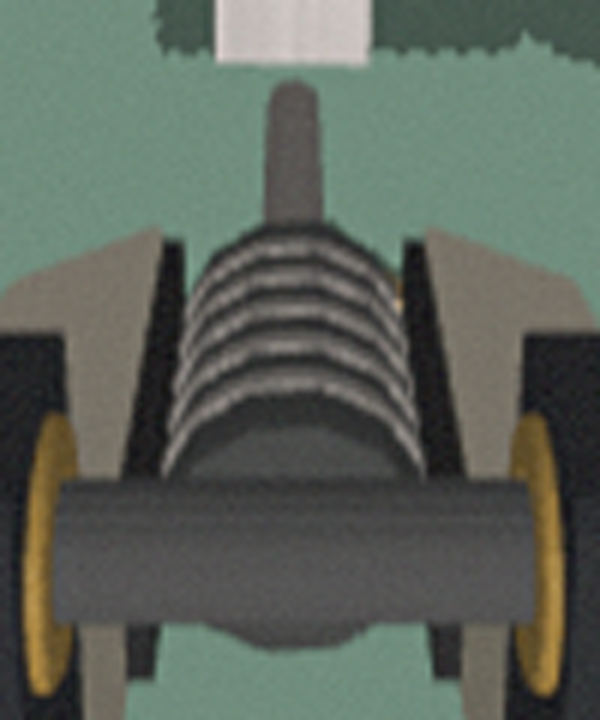

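```bash
python3 - <<'E'
from h import *
go([.462,.083,.125],np.radians(89.4)+.3)
E
```

```text
dp [-0.     -0.0066  0.0761] rot [-0.0037  0.0017 -0.0002]
```

```bash
python3 -m pendant '[{"dp":[0,-0.0066,0.01],"rotation":[0,0,0],"fingers":1},{"dp":[0,-0.0066,0.03],"rotation":[0,0,0],"fingers":1},{"dp":[0,-0.0066,0.06],"rotation":[0,0,0],"fingers":1},{"dp":[0,-0.0066,0.076],"rotation":[0,0,0],"fingers":1},{"dp":[0,-0.0066,0.076],"rotation":[0,0,0],"fingers":1},{"dp":[0,-0.0066,0.076],"rotation":[0,0,0],"fingers":1}]'; python3 - <<'E'
from h import *
st(); p,im=snap("wrist"); crop(im,205,150,100,100,6,"g5"); p,im=snap("scene"); crop(im,250,160,80,80,8,"g6")
E
```

```text
clock: 13.95
position: [0.4627, 0.0834, 0.1258]
ee_rot: [-2.515, 1.875, -0.002]
force: [-0.4, -0.1, -0.9]
width: 0.256
t13.95 pos [0.4627 0.0834 0.1258] rot [-2.515e+00  1.875e+00 -2.000e-03] F [-0.35 -0.11 -0.91] w 0.256 q [ 0.14  0.36 -0.54  2.03  0.26  0.81 -1.83]
```

View pics/g5.png

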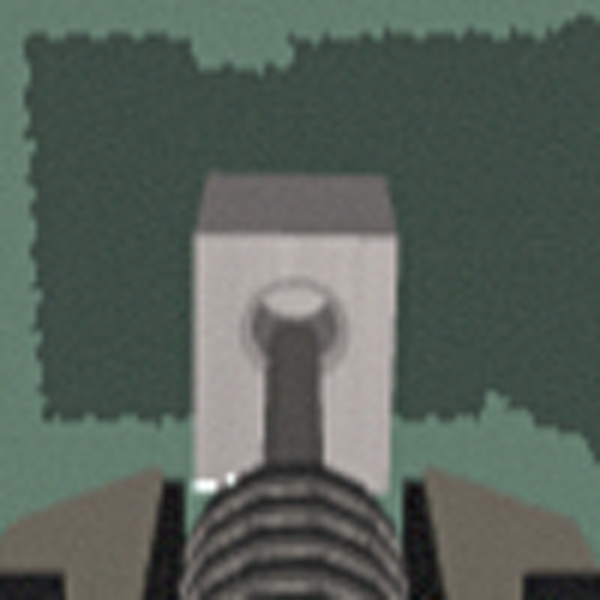

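View pics/g6.png

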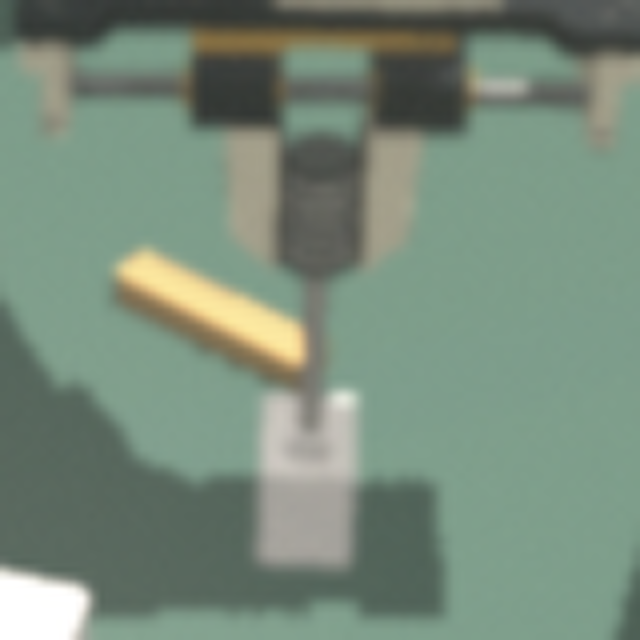

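```bash
python3 -m pendant '[{"dp":[0,0,0.01],"rotation":[0,0,0],"fingers":1},{"dp":[0,0,0.02],"rotation":[0,0,0],"fingers":1},{"dp":[0,0,0.03],"rotation":[0,0,0],"fingers":1},{"dp":[0,0,0.033],"rotation":[0,0,0],"fingers":1},{"dp":[0,0,0.033],"rotation":[0,0,0],"fingers":1}]'
```

```text
clock: 14.68
position: [0.4627, 0.0834, 0.0926]
ee_rot: [-2.515, 1.875, -0.002]
force: [-0.4, 0.8, -0.9]
width: 0.254
```

```bash
python3 -m pendant '[{"dp":[0,0,0.001],"rotation":[0,0,0],"fingers":1},{"dp":[0,0,0.002],"rotation":[0,0,0],"fingers":1},{"dp":[0,0,0.002],"rotation":[0,0,0],"fingers":1}]'; python3 -m pendant '[{"dp":[0,0,0.001],"rotation":[0,0,0],"fingers":1},{"dp":[0,0,0.001],"rotation":[0,0,0],"fingers":1}]'
```

```text
clock: 15.05
position: [0.4628, 0.0834, 0.0907]
ee_rot: [-2.515, 1.875, -0.003]
force: [-0.2, 0.2, -0.9]
width: 0.253
clock: 15.3
position: [0.4628, 0.0833, 0.0897]
ee_rot: [-2.515, 1.875, -0.002]
force: [-0.1, -0.1, 0.3]
width: 0.254
```

```bash
python3 -m pendant '[{"dp":[0,0,0.0005],"rotation":[0,0,0],"fingers":1},{"dp":[0,0,0.0005],"rotation":[0,0,0],"fingers":1}]'; python3 -m pendant '[{"dp":[0,0,0.0005],"rotation":[0,0,0],"fingers":1},{"dp":[0,0,0.0005],"rotation":[0,0,0],"fingers":1}]'
```

```text
clock: 15.55
position: [0.4628, 0.0833, 0.0892]
ee_rot: [-2.515, 1.875, -0.003]
force: [0.3, -0.3, -0.0]
width: 0.253
clock: 15.8
position: [0.463, 0.0834, 0.089]
ee_rot: [-2.514, 1.875, -0.003]
force: [-1.1, -0.3, 4.0]
width: 0.258
```

```bash
python3 -m pendant '[{"dp":[0,0,0.0003],"rotation":[0,0,0],"fingers":1},{"dp":[0,0,0.0003],"rotation":[0,0,0],"fingers":1},{"dp":[0,0,0.0003],"rotation":[0,0,0],"fingers":1}]'
```

```text
clock: 16.18
position: [0.4631, 0.0835, 0.089]
ee_rot: [-2.514, 1.875, -0.004]
force: [-1.3, -1.3, 5.4]
width: 0.256
```

```bash
H='' ; python3 -m pendant '[{"dp":[0,0,0.0002],"rotation":[0,0,0],"fingers":1},{"dp":[0,0,0.0002],"rotation":[0,0,0],"fingers":1},{"dp":[0,0,0.0002],"rotation":[0,0,0],"fingers":1},{"dp":[0,0,0.0002],"rotation":[0,0,0],"fingers":1},{"dp":[0,0,0.0002],"rotation":[0,0,0],"fingers":1},{"dp":[0,0,0.0002],"rotation":[0,0,0],"fingers":1},{"dp":[0,0,0.0002],"rotation":[0,0,0],"fingers":1},{"dp":[0,0,0.0002],"rotation":[0,0,0],"fingers":1},{"dp":[0,0,0.0002],"rotation":[0,0,0],"fingers":1},{"dp":[0,0,0.0002],"rotation":[0,0,0],"fingers":1}]'
```

```text
clock: 17.42
position: [0.4631, 0.0835, 0.089]
ee_rot: [-2.514, 1.875, -0.004]
force: [-1.5, -0.1, 5.5]
width: 0.256
```

```bash
python3 -m pendant '[{"dp":[0,0,0.0001],"rotation":[0,0,0],"fingers":1},{"dp":[0,0,0.0001],"rotation":[0,0,0],"fingers":1},{"dp":[0,0,0.0001],"rotation":[0,0,0],"fingers":1},{"dp":[0,0,0.0001],"rotation":[0,0,0],"fingers":1}]';python3 -m pendant '[{"dp":[0,0,0.0002],"rotation":[0,0,0],"fingers":1},{"dp":[0,0,0.0002],"rotation":[0,0,0],"fingers":1},{"dp":[0,0,0.0002],"rotation":[0,0,0],"fingers":1},{"dp":[0,0,0.0002],"rotation":[0,0,0],"fingers":1},{"dp":[0,0,0.0002],"rotation":[0,0,0],"fingers":1},{"dp":[0,0,0.0002],"rotation":[0,0,0],"fingers":1},{"dp":[0,0,0.0002],"rotation":[0,0,0],"fingers":1}]'
```

```text
clock: 17.92
position: [0.4631, 0.0835, 0.089]
ee_rot: [-2.514, 1.875, -0.004]
force: [-1.4, -1.1, 4.6]
width: 0.257
clock: 18.8
position: [0.4632, 0.0835, 0.089]
ee_rot: [-2.514, 1.875, -0.004]
force: [-1.1, -0.2, 6.5]
width: 0.258
```

```bash
python3 -m pendant '[{"dp":[0,0,0],"rotation":[0,0,0],"fingers":1},{"dp":[0,0,0],"rotation":[0,0,0],"fingers":1}]';python3 -m pendant '[{"dp":[0,0,0.0001],"rotation":[0,0,0],"fingers":1},{"dp":[0,0,0.0001],"rotation":[0,0,0],"fingers":1},{"dp":[0,0,0.0001],"rotation":[0,0,0],"fingers":1},{"dp":[0,0,0.0001],"rotation":[0,0,0],"fingers":1},{"dp":[0,0,0.0001],"rotation":[0,0,0],"fingers":1},{"dp":[0,0,0.0001],"rotation":[0,0,0],"fingers":1},{"dp":[0,0,0.0001],"rotation":[0,0,0],"fingers":1},{"dp":[0,0,0.0001],"rotation":[0,0,0],"fingers":1},{"dp":[0,0,0.0001],"rotation":[0,0,0],"fingers":1},{"dp":[0,0,0.0001],"rotation":[0,0,0],"fingers":1},{"dp":[0,0,0.0001],"rotation":[0,0,0],"fingers":1},{"dp":[0,0,0.0001],"rotation":[0,0,0],"fingers":1},{"dp":[0,0,0.0001],"rotation":[0,0,0],"fingers":1},{"dp":[0,0,0.0001],"rotation":[0,0,0],"fingers":1},{"dp":[0,0,0.0001],"rotation":[0,0,0],"fingers":1},{"dp":[0,0,0.0001],"rotation":[0,0,0],"fingers":1},{"dp":[0,0,0.0001],"rotation":[0,0,0],"fingers":1},{"dp":[0,0,0.0001],"rotation":[0,0,0],"fingers":1}]'
```

```text
clock: 19.05
position: [0.4631, 0.0835, 0.089]
ee_rot: [-2.514, 1.875, -0.004]
force: [-1.6, -0.0, 5.1]
width: 0.257
clock: 21.3
position: [0.4632, 0.0835, 0.089]
ee_rot: [-2.514, 1.875, -0.004]
force: [-1.8, 0.2, 5.7]
width: 0.256
```

```bash
python3 - <<'E'
from h import *
go([.4592,-.109,.2],np.radians(89.4)+.3)
E
python3 -m pendant '[{"dp":[0,0,-0.01],"rotation":[0,0,0],"fingers":1},{"dp":[0,0,-0.03],"rotation":[0,0,0],"fingers":1},{"dp":[0,0,-0.06],"rotation":[0,0,0],"fingers":1},{"dp":[0,0,-0.09],"rotation":[0,0,0],"fingers":1},{"dp":[0,0,-0.11],"rotation":[0,0,0],"fingers":1}]'
```

```text
dp [ 0.1833  0.0581 -0.1115] rot [-0.0059  0.0008 -0.    ]
clock: 21.92
position: [0.4629, 0.0835, 0.2007]
ee_rot: [-2.514, 1.874, -0.006]
force: [0.3, 0.6, -1.1]
width: 0.251
```

```bash
python3 -m pendant '[{"dp":[0.03,0.01,0],"rotation":[-0.005,0,0],"fingers":1},{"dp":[0.07,0.022,0],"rotation":[-0.005,0,0],"fingers":1},{"dp":[0.11,0.035,0],"rotation":[-0.005,0,0],"fingers":1},{"dp":[0.15,0.048,0],"rotation":[-0.005,0,0],"fingers":1},{"dp":[0.175,0.056,0.02],"rotation":[-0.005,0,0],"fingers":1},{"dp":[0.183,0.058,0.05],"rotation":[-0.005,0,0],"fingers":1},{"dp":[0.183,0.058,0.064],"rotation":[-0.005,0,0],"fingers":1},{"dp":[0.183,0.058,0.064],"rotation":[-0.005,0,0],"fingers":1},{"dp":[0.183,0.058,0.064],"rotation":[-0.005,0,0],"fingers":1}]';python3 - <<'E'
from h import *
st(); p,im=snap("wrist","i1"); crop(im,205,150,100,100,6,"i1c"); p,im=snap("scene","i2"); crop(im,190,150,80,80,8,"i2c")
E
```

```text
clock: 23.05
position: [0.4607, -0.1075, 0.137]
ee_rot: [-2.517, 1.874, -0.003]
force: [-0.6, -0.1, -1.6]
width: 0.254
t23.05 pos [ 0.4607 -0.1075  0.137 ] rot [-2.517  1.874 -0.003] F [-0.61 -0.1  -1.6 ] w 0.254 q [ 0.49  0.34 -0.46  2.02  0.2   0.83 -1.37]
```

View pics/i1c.png

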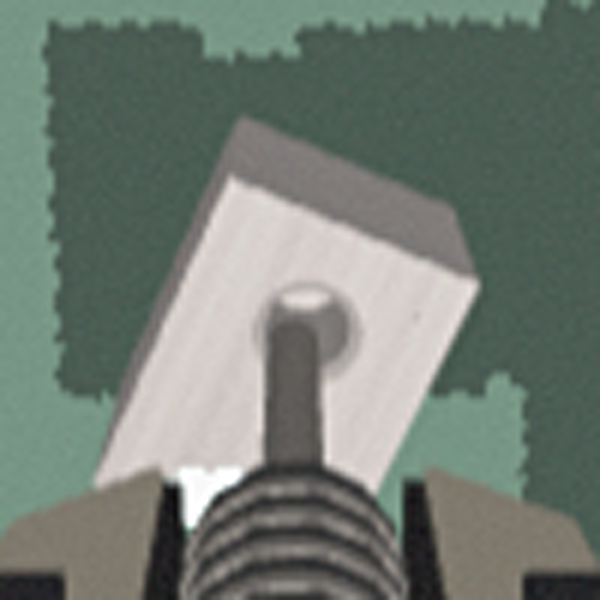

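View pics/i2c.png

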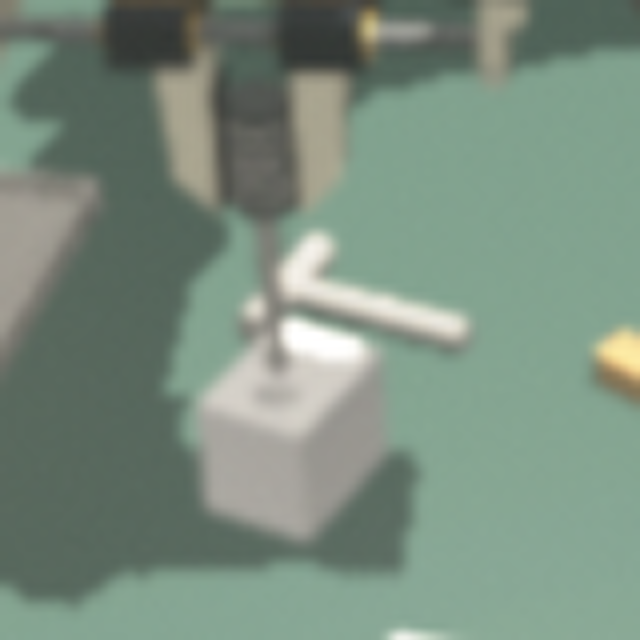

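View pics/i2.png

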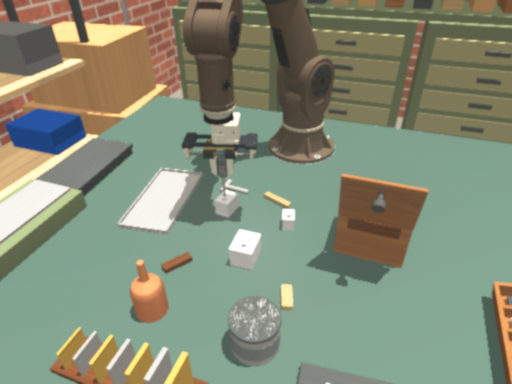

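```bash
python3 -m pendant '[{"dp":[0.002,0.002,0.0],"rotation":[0,0,0],"fingers":1},{"dp":[0.002,0.002,0.005],"rotation":[0,0,0],"fingers":1},{"dp":[0.002,0.002,0.008],"rotation":[0,0,0],"fingers":1},{"dp":[0.002,0.002,0.008],"rotation":[0,0,0],"fingers":1}]';python3 - <<'E'
from h import *
st(); p,im=snap("wrist","i3"); crop(im,205,150,100,100,6,"i3c")
E
```

```text
clock: 23.65
position: [0.4591, -0.1102, 0.1287]
ee_rot: [-2.517, 1.875, -0.002]
force: [-0.4, 0.5, -1.5]
width: 0.252
t23.65 pos [ 0.4591 -0.1102  0.1287] rot [-2.517e+00  1.875e+00 -2.000e-03] F [-0.35  0.5  -1.46] w 0.252 q [ 0.49  0.35 -0.46  2.03  0.21  0.81 -1.37]
```

View pics/i3c.png

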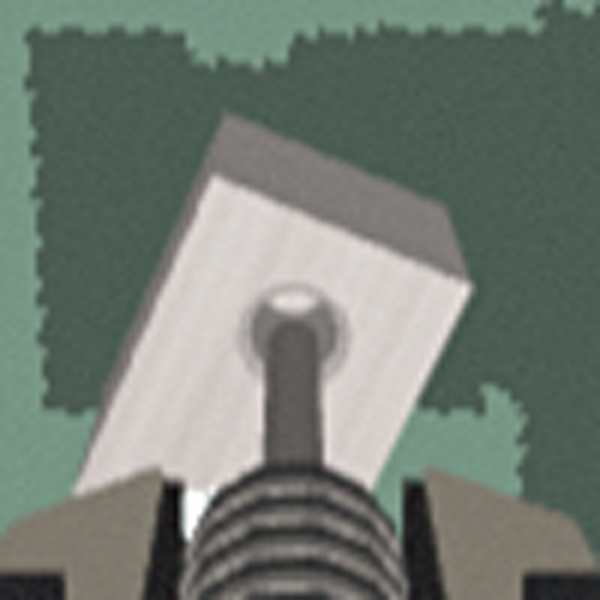

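```bash
python3 -m pendant '[{"dp":[0,0.0005,0.01],"rotation":[0,0,0],"fingers":1},{"dp":[0,0.0005,0.02],"rotation":[0,0,0],"fingers":1},{"dp":[0,0.0005,0.03],"rotation":[0,0,0],"fingers":1},{"dp":[0,0.0005,0.035],"rotation":[0,0,0],"fingers":1},{"dp":[0,0.0005,0.0355],"rotation":[0,0,0],"fingers":1},{"dp":[0,0.0005,0.036],"rotation":[0,0,0],"fingers":1},{"dp":[0,0.0005,0.036],"rotation":[0,0,0],"fingers":1}]'; python3 -m pendant '[{"dp":[0,0,0.0005],"rotation":[0,0,0],"fingers":1},{"dp":[0,0,0.0005],"rotation":[0,0,0],"fingers":1}]'
```

```text
clock: 24.58
position: [0.4592, -0.1103, 0.0931]
ee_rot: [-2.517, 1.874, -0.004]
force: [0.4, -0.3, -1.4]
width: 0.253
clock: 24.82
position: [0.4592, -0.1104, 0.0927]
ee_rot: [-2.517, 1.874, -0.004]
force: [0.2, 0.6, -1.8]
width: 0.258
```

```bash
python3 -m pendant '[{"dp":[0,0,0.0005],"rotation":[0,0,0],"fingers":1},{"dp":[0,0,0.0008],"rotation":[0,0,0],"fingers":1}]'; python3 -m pendant '[{"dp":[0,0,0.0005],"rotation":[0,0,0],"fingers":1},{"dp":[0,0,0.0005],"rotation":[0,0,0],"fingers":1}]'
```

```text
clock: 25.08
position: [0.4592, -0.1104, 0.0919]
ee_rot: [-2.517, 1.874, -0.004]
force: [-0.9, 0.0, -1.1]
width: 0.254
clock: 25.32
position: [0.4592, -0.1104, 0.0913]
ee_rot: [-2.517, 1.874, -0.004]
force: [-0.4, 0.3, -2.0]
width: 0.258
```

```bash
python3 -m pendant '[{"dp":[0,0,0.0004],"rotation":[0,0,0],"fingers":1},{"dp":[0,0,0.0004],"rotation":[0,0,0],"fingers":1}]'
```

```text
clock: 25.58
position: [0.4594, -0.1104, 0.0911]
ee_rot: [-2.517, 1.874, -0.004]
force: [-0.6, 0.1, 2.1]
width: 0.255
```

```bash
python3 -m pendant '[{"dp":[0,0,0.0003],"rotation":[0,0,0],"fingers":1},{"dp":[0,0,0.0003],"rotation":[0,0,0],"fingers":1},{"dp":[0,0,0.0003],"rotation":[0,0,0],"fingers":1}]'
```

```text
clock: 25.95
position: [0.4595, -0.1104, 0.091]
ee_rot: [-2.517, 1.874, -0.005]
force: [-1.1, 0.4, 5.2]
width: 0.257
```

```bash
python3 -m pendant '[{"dp":[0,0,0.0001],"rotation":[0,0,0],"fingers":1},{"dp":[0,0,0.0001],"rotation":[0,0,0],"fingers":1},{"dp":[0,0,0.0001],"rotation":[0,0,0],"fingers":1}]'; for i in 1 2; do python3 -c "
from h import *
o=arm.observe();print(o['position'],o['force'])"; done
```

```text
clock: 26.32
position: [0.4595, -0.1104, 0.091]
ee_rot: [-2.517, 1.874, -0.005]
force: [-0.9, 0.8, 5.5]
width: 0.256
[ 0.45945422 -0.11038128  0.09097188] [-0.86370585  0.7767375   5.53700526]
[ 0.45945422 -0.11038128  0.09097188] [-0.86370585  0.7767375   5.53700526]
```

```bash
python3 -m pendant '[{"dp":[0,0,-0.0001],"rotation":[0,0,0],"fingers":1},{"dp":[0,0,-0.0001],"rotation":[0,0,0],"fingers":1},{"dp":[0,0,-0.0001],"rotation":[0,0,0],"fingers":1}]'; python3 -m pendant '[{"dp":[0,0,0],"rotation":[0,0,0],"fingers":1},{"dp":[0,0,0],"rotation":[0,0,0],"fingers":1},{"dp":[0,0,0],"rotation":[0,0,0],"fingers":1},{"dp":[0,0,0],"rotation":[0,0,0],"fingers":1},{"dp":[0,0,0],"rotation":[0,0,0],"fingers":1},{"dp":[0,0,0],"rotation":[0,0,0],"fingers":1},{"dp":[0,0,0],"rotation":[0,0,0],"fingers":1},{"dp":[0,0,0],"rotation":[0,0,0],"fingers":1},{"dp":[0,0,0],"rotation":[0,0,0],"fingers":1},{"dp":[0,0,0],"rotation":[0,0,0],"fingers":1},{"dp":[0,0,0],"rotation":[0,0,0],"fingers":1},{"dp":[0,0,0],"rotation":[0,0,0],"fingers":1},{"dp":[0,0,0],"rotation":[0,0,0],"fingers":1},{"dp":[0,0,0],"rotation":[0,0,0],"fingers":1},{"dp":[0,0,0],"rotation":[0,0,0],"fingers":1},{"dp":[0,0,0],"rotation":[0,0,0],"fingers":1},{"dp":[0,0,0],"rotation":[0,0,0],"fingers":1},{"dp":[0,0,0],"rotation":[0,0,0],"fingers":1}]'
```

```text
clock: 26.7
position: [0.4595, -0.1104, 0.0911]
ee_rot: [-2.517, 1.874, -0.005]
force: [-0.8, 0.5, 2.7]
width: 0.254
clock: 28.95
position: [0.4594, -0.1104, 0.0911]
ee_rot: [-2.517, 1.874, -0.005]
force: [-1.1, 0.5, 3.6]
width: 0.252
```

```bash
python3 -m pendant '[{"dp":[0,0,-0.01],"rotation":[0,0,0],"fingers":1},{"dp":[0,0,-0.03],"rotation":[0,0,0],"fingers":1},{"dp":[0,0,-0.06],"rotation":[0,0,0],"fingers":1},{"dp":[0,0,-0.09],"rotation":[0,0,0],"fingers":1},{"dp":[0,0,-0.11],"rotation":[0,0,0],"fingers":1},{"dp":[0,0,-0.11],"rotation":[0,0,0],"fingers":1}]'; python3 - <<'E'
from h import *
p,im=snap("top"); crop(im,180,130,150,150,5,"j1"); go([.6262,.0158,.145],np.radians(89.4)+.3)
E
```

```text
clock: 29.7
position: [0.4599, -0.1106, 0.2025]
ee_rot: [-2.516, 1.874, -0.009]
force: [-0.4, 0.0, -1.9]
width: 0.255
dp [-0.0733 -0.196   0.0574] rot [-0.0056 -0.0011  0.0009]
```

View pics/j1.png

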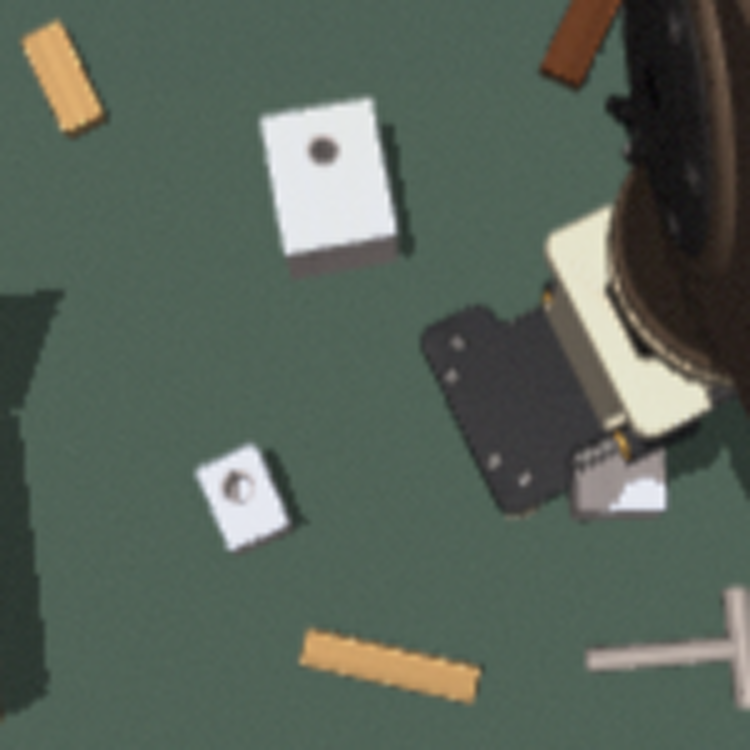

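Large block unmoved (bore still at crop 322,150); small block stands at its new place. On to the large bore.

```bash
python3 -m pendant '[{"dp":[-0.015,-0.04,0],"rotation":[-0.005,0,0],"fingers":1},{"dp":[-0.03,-0.08,0],"rotation":[-0.005,0,0],"fingers":1},{"dp":[-0.045,-0.12,0],"rotation":[-0.005,0,0],"fingers":1},{"dp":[-0.06,-0.16,0],"rotation":[-0.005,0,0],"fingers":1},{"dp":[-0.07,-0.19,0.01],"rotation":[-0.005,0,0],"fingers":1},{"dp":[-0.0733,-0.196,0.035],"rotation":[-0.005,0,0],"fingers":1},{"dp":[-0.0733,-0.196,0.057],"rotation":[-0.005,0,0],"fingers":1},{"dp":[-0.0733,-0.196,0.057],"rotation":[-0.005,0,0],"fingers":1},{"dp":[-0.0733,-0.196,0.057],"rotation":[-0.005,0,0],"fingers":1}]';python3 - <<'E'
from h import *
st(); p,im=snap("wrist","k1"); crop(im,205,150,100,100,6,"k1c")
E
```

```text
clock: 30.88
position: [0.6262, 0.0158, 0.1455]
ee_rot: [2.519, -1.876, 0.001]
force: [0.0, -0.3, -0.7]
width: 0.255
t30.88 pos [0.6262 0.0158 0.1455] rot [ 2.519e+00 -1.876e+00  1.000e-03] F [ 0.03 -0.34 -0.7 ] w 0.255 q [ 0.2   0.56 -0.46  1.64  0.28  1.02 -1.64]
```

View pics/k1c.png

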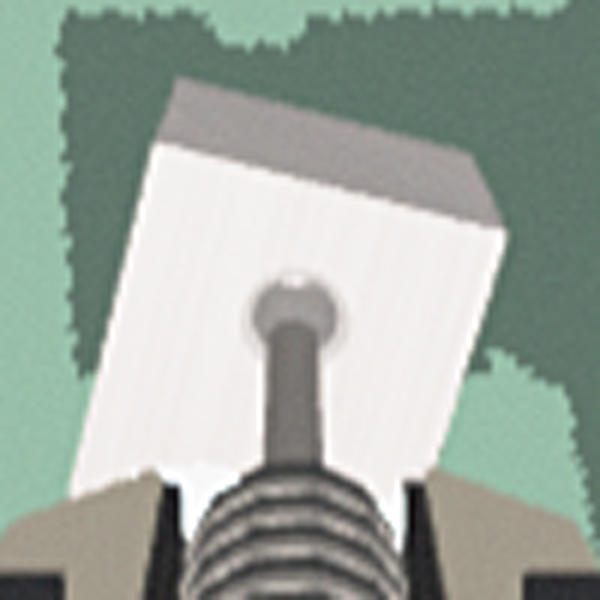

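```bash
python3 -m pendant '[{"dp":[0,0,0.01],"rotation":[0,0,0],"fingers":1},{"dp":[0,0,0.02],"rotation":[0,0,0],"fingers":1},{"dp":[0,0,0.03],"rotation":[0,0,0],"fingers":1},{"dp":[0,0,0.04],"rotation":[0,0,0],"fingers":1},{"dp":[0,0,0.047],"rotation":[0,0,0],"fingers":1},{"dp":[0,0,0.051],"rotation":[0,0,0],"fingers":1},{"dp":[0,0,0.053],"rotation":[0,0,0],"fingers":1},{"dp":[0,0,0.053],"rotation":[0,0,0],"fingers":1},{"dp":[0,0,0.053],"rotation":[0,0,0],"fingers":1}]'; python3 -m pendant '[{"dp":[0,0,0.0005],"rotation":[0,0,0],"fingers":1},{"dp":[0,0,0.0005],"rotation":[0,0,0],"fingers":1}]'
```

```text
clock: 32.05
position: [0.6269, 0.0158, 0.0933]
ee_rot: [-2.519, 1.876, -0.003]
force: [0.6, -0.0, -1.1]
width: 0.252
clock: 32.3
position: [0.6269, 0.0158, 0.0929]
ee_rot: [-2.519, 1.876, -0.004]
force: [-0.0, 0.6, -2.2]
width: 0.254
```

```bash
python3 -m pendant '[{"dp":[0,0,0.0005],"rotation":[0,0,0],"fingers":1},{"dp":[0,0,0.001],"rotation":[0,0,0],"fingers":1},{"dp":[0,0,0.001],"rotation":[0,0,0],"fingers":1}]'; python3 -m pendant '[{"dp":[0,0,0.0005],"rotation":[0,0,0],"fingers":1},{"dp":[0,0,0.0005],"rotation":[0,0,0],"fingers":1}]'
```

```text
clock: 32.67
position: [0.6269, 0.0158, 0.0919]
ee_rot: [-2.519, 1.876, -0.003]
force: [0.0, -0.1, -0.3]
width: 0.252
clock: 32.92
position: [0.6269, 0.0158, 0.0913]
ee_rot: [-2.519, 1.876, -0.004]
force: [-0.1, -0.7, -1.2]
width: 0.254
```

```bash
python3 -m pendant '[{"dp":[0,0,0.0004],"rotation":[0,0,0],"fingers":1},{"dp":[0,0,0.0004],"rotation":[0,0,0],"fingers":1}]'
```

```text
clock: 33.17
position: [0.627, 0.0159, 0.0912]
ee_rot: [-2.519, 1.876, -0.004]
force: [-1.1, -0.8, 3.0]
width: 0.254
```

```bash
python3 -m pendant '[{"dp":[0,0,0.0003],"rotation":[0,0,0],"fingers":1},{"dp":[0,0,0.0003],"rotation":[0,0,0],"fingers":1},{"dp":[0,0,0.0003],"rotation":[0,0,0],"fingers":1}]'
```

```text
clock: 33.55
position: [0.6271, 0.0159, 0.0911]
ee_rot: [-2.518, 1.876, -0.004]
force: [-1.0, -0.8, 4.5]
width: 0.257
```

```bash
python3 -m pendant '[{"dp":[0,0,0.0001],"rotation":[0,0,0],"fingers":1},{"dp":[0,0,0.0001],"rotation":[0,0,0],"fingers":1},{"dp":[0,0,0.0001],"rotation":[0,0,0],"fingers":1},{"dp":[0,0,0.0001],"rotation":[0,0,0],"fingers":1}]'; python3 -m pendant '[{"dp":[0,0,0.0001],"rotation":[0,0,0],"fingers":1},{"dp":[0,0,0.0001],"rotation":[0,0,0],"fingers":1},{"dp":[0,0,0.0001],"rotation":[0,0,0],"fingers":1},{"dp":[0,0,0.0001],"rotation":[0,0,0],"fingers":1},{"dp":[0,0,0.0001],"rotation":[0,0,0],"fingers":1},{"dp":[0,0,0.0001],"rotation":[0,0,0],"fingers":1},{"dp":[0,0,0.0001],"rotation":[0,0,0],"fingers":1},{"dp":[0,0,0.0001],"rotation":[0,0,0],"fingers":1},{"dp":[0,0,0.0001],"rotation":[0,0,0],"fingers":1},{"dp":[0,0,0.0001],"rotation":[0,0,0],"fingers":1},{"dp":[0,0,0.0001],"rotation":[0,0,0],"fingers":1},{"dp":[0,0,0.0001],"rotation":[0,0,0],"fingers":1},{"dp":[0,0,0.0001],"rotation":[0,0,0],"fingers":1},{"dp":[0,0,0.0001],"rotation":[0,0,0],"fingers":1},{"dp":[0,0,0.0001],"rotation":[0,0,0],"fingers":1},{"dp":[0,0,0.0001],"rotation":[0,0,0],"fingers":1},{"dp":[0,0,0.0001],"rotation":[0,0,0],"fingers":1},{"dp":[0,0,0.0001],"rotation":[0,0,0],"fingers":1}]'
```

```text
clock: 34.05
position: [0.6272, 0.0159, 0.0911]
ee_rot: [-2.518, 1.876, -0.004]
force: [-2.0, -0.8, 4.4]
width: 0.256
clock: 36.3
position: [0.6272, 0.0159, 0.0911]
ee_rot: [-2.518, 1.876, -0.005]
force: [-1.8, -0.1, 5.1]
width: 0.253
```

```bash
python3 - <<'E'
from h import *
go([.6272,.0159,.27],np.radians(89.4)+.3);go([.44,.10,.27],np.radians(89.4)+.3);go([.4405,.3056,.27],np.radians(89.4)+.3)
E
python3 -m pendant '[{"dp":[0,0,-0.01],"rotation":[0,0,0],"fingers":1},{"dp":[0,0,-0.03],"rotation":[0,0,0],"fingers":1},{"dp":[0,0,-0.06],"rotation":[0,0,0],"fingers":1},{"dp":[0,0,-0.1],"rotation":[0,0,0],"fingers":1},{"dp":[0,0,-0.14],"rotation":[0,0,0],"fingers":1},{"dp":[0,0,-0.17],"rotation":[0,0,0],"fingers":1},{"dp":[0,0,-0.18],"rotation":[0,0,0],"fingers":1}]'
```

```text
dp [ 0.0003 -0.0005 -0.1789] rot [-0.0028 -0.0016  0.0007]
dp [-0.1339  0.1548 -0.1796] rot [-0.0028 -0.0016  0.0007]
dp [-0.3308  0.0955 -0.1797] rot [-0.0028 -0.0016  0.0007]
clock: 37.17
position: [0.6274, 0.0163, 0.2731]
ee_rot: [-2.517, 1.875, -0.008]
force: [0.2, 0.1, -2.6]
width: 0.253
```

```bash
python3 -m pendant '[{"dp":[-0.03,0.035,0],"rotation":[-0.004,0,0],"fingers":1},{"dp":[-0.06,0.07,0],"rotation":[-0.004,0,0],"fingers":1},{"dp":[-0.09,0.105,0],"rotation":[-0.004,0,0],"fingers":1},{"dp":[-0.12,0.14,0],"rotation":[-0.004,0,0],"fingers":1},{"dp":[-0.14,0.154,0],"rotation":[-0.004,0,0],"fingers":1},{"dp":[-0.18,0.142,0],"rotation":[-0.004,0,0],"fingers":1},{"dp":[-0.22,0.13,0],"rotation":[-0.004,0,0],"fingers":1},{"dp":[-0.26,0.117,0],"rotation":[-0.004,0,0],"fingers":1},{"dp":[-0.3,0.105,0],"rotation":[-0.004,0,0],"fingers":1},{"dp":[-0.325,0.097,0],"rotation":[-0.004,0,0],"fingers":1},{"dp":[-0.331,0.0955,0],"rotation":[-0.004,0,0],"fingers":1},{"dp":[-0.331,0.0955,0],"rotation":[-0.004,0,0],"fingers":1},{"dp":[-0.331,0.0955,0],"rotation":[-0.004,0,0],"fingers":1}]';python3 - <<'E'
from h import *
st(); p,im=snap("wrist","l1"); crop(im,205,130,100,120,6,"l1c"); go([.4405,.3056,.165],np.radians(89.4)+.3)
E
```

```text
clock: 38.8
position: [0.4416, 0.3047, 0.2716]
ee_rot: [2.517, -1.879, 0.005]
force: [0.4, -0.5, -1.5]
width: 0.257
t38.80 pos [0.4416 0.3047 0.2716] rot [ 2.517 -1.879  0.005] F [ 0.42 -0.46 -1.46] w 0.257 q [-0.19  0.33 -0.67  1.68  0.22  1.2  -2.2 ]
dp [-0.0014  0.0009  0.1068] rot [-0.0016 -0.0029 -0.001 ]
```

View pics/l1c.png

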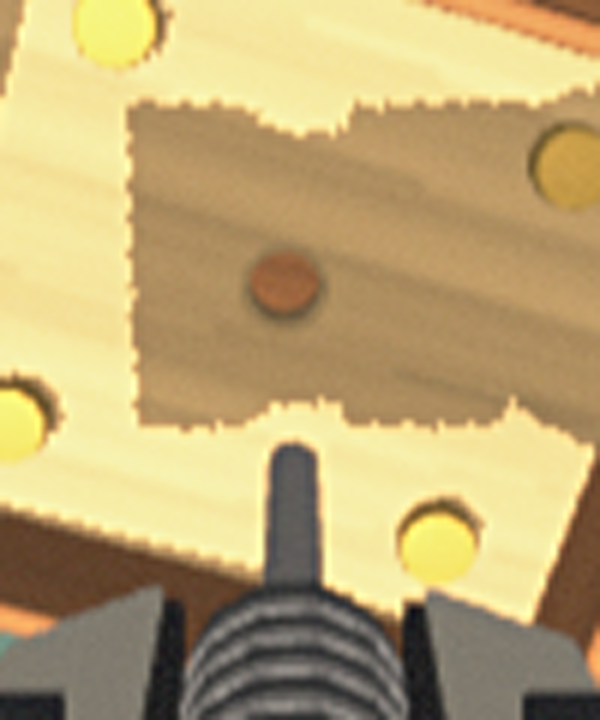

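```bash
python3 -m pendant '[{"dp":[-0.0014,0.0009,0.01],"rotation":[-0.0016,-0.002,0],"fingers":1},{"dp":[-0.0014,0.0009,0.04],"rotation":[-0.0016,-0.002,0],"fingers":1},{"dp":[-0.0014,0.0009,0.07],"rotation":[-0.0016,-0.002,0],"fingers":1},{"dp":[-0.0014,0.0009,0.095],"rotation":[-0.0016,-0.002,0],"fingers":1},{"dp":[-0.0014,0.0009,0.102],"rotation":[-0.0016,-0.002,0],"fingers":1},{"dp":[-0.0014,0.0009,0.102],"rotation":[-0.0016,-0.002,0],"fingers":1}]';python3 - <<'E'
from h import *
st(); p,im=snap("wrist","l2"); crop(im,205,150,100,100,6,"l2c"); go([.4405,.3056,.165],np.radians(89.4)+.3)
E
```

```text
clock: 39.6
position: [0.4406, 0.3054, 0.1697]
ee_rot: [2.517, -1.879, 0.001]
force: [-0.9, 0.1, -0.8]
width: 0.254
t39.60 pos [0.4406 0.3054 0.1697] rot [ 2.517e+00 -1.879e+00  1.000e-03] F [-0.88  0.14 -0.8 ] w 0.254 q [-0.23  0.43 -0.64  1.82  0.3   0.99 -2.28]
dp [0.0001 0.0004 0.0054] rot [-0.0008 -0.0005 -0.0012]
```

View pics/l2c.png

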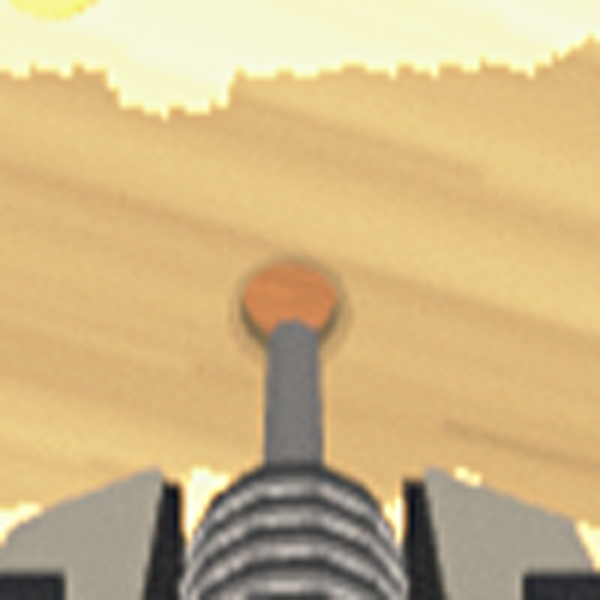

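```bash
python3 -m pendant '[{"dp":[-0.0005,-0.0015,0.005],"rotation":[0,0,0],"fingers":1},{"dp":[-0.0005,-0.0015,0.015],"rotation":[0,0,0],"fingers":1},{"dp":[-0.0005,-0.0015,0.025],"rotation":[0,0,0],"fingers":1},{"dp":[-0.0005,-0.0015,0.035],"rotation":[0,0,0],"fingers":1},{"dp":[-0.0005,-0.0015,0.045],"rotation":[0,0,0],"fingers":1},{"dp":[-0.0005,-0.0015,0.055],"rotation":[0,0,0],"fingers":1},{"dp":[-0.0005,-0.0015,0.065],"rotation":[0,0,0],"fingers":1},{"dp":[-0.0005,-0.0015,0.075],"rotation":[0,0,0],"fingers":1},{"dp":[-0.0005,-0.0015,0.0805],"rotation":[0,0,0],"fingers":1},{"dp":[-0.0005,-0.0015,0.0812],"rotation":[0,0,0],"fingers":1},{"dp":[-0.0005,-0.0015,0.0812],"rotation":[0,0,0],"fingers":1}]'
```

```text
clock: 41.02
position: [0.4423, 0.3069, 0.0894]
ee_rot: [-2.517, 1.879, -0.001]
force: [0.5, -0.4, -1.9]
width: 0.252
```

```bash
python3 -m pendant '[{"dp":[0,0,0.0006],"rotation":[0,0,0],"fingers":1},{"dp":[0,0,0.0012],"rotation":[0,0,0],"fingers":1},{"dp":[0,0,0.0012],"rotation":[0,0,0],"fingers":1}]'; python3 -m pendant '[{"dp":[0,0,0],"rotation":[0,0,0],"fingers":0.3},{"dp":[0,0,0],"rotation":[0,0,0],"fingers":0.1},{"dp":[0,0,0],"rotation":[0,0,0],"fingers":-0.1},{"dp":[0,0,0],"rotation":[0,0,0],"fingers":-0.3},{"dp":[0,0,0],"rotation":[0,0,0],"fingers":-0.3},{"dp":[0,0,-0.02],"rotation":[0,0,0],"fingers":-0.3},{"dp":[0,0,-0.06],"rotation":[0,0,0],"fingers":-0.3},{"dp":[0,0,-0.12],"rotation":[0,0,0],"fingers":-0.3},{"dp":[0,0,-0.18],"rotation":[0,0,0],"fingers":-0.3},{"dp":[0,0,-0.21],"rotation":[0,0,0],"fingers":-0.3}]';python3 - <<'E'
from h import *
st(); p,im=snap("wrist","m1"); crop(im,160,70,180,170,4,"m1c")
p,im=snap("top","m2"); crop(im,180,130,150,150,5,"m2c")
E
```

```text
clock: 41.4
position: [0.4424, 0.307, 0.0883]
ee_rot: [-2.517, 1.879, -0.002]
force: [0.6, -0.8, -0.4]
width: 0.256
clock: 42.65
position: [0.4426, 0.3078, 0.3018]
ee_rot: [-2.514, 1.876, -0.004]
force: [0.2, -0.4, -0.4]
width: 0.648
t42.65 pos [0.4426 0.3078 0.3018] rot [-2.514  1.876 -0.004] F [ 0.18 -0.39 -0.36] w 0.648 q [-0.19  0.31 -0.68  1.63  0.21  1.26 -2.19]
```

View pics/m1c.png

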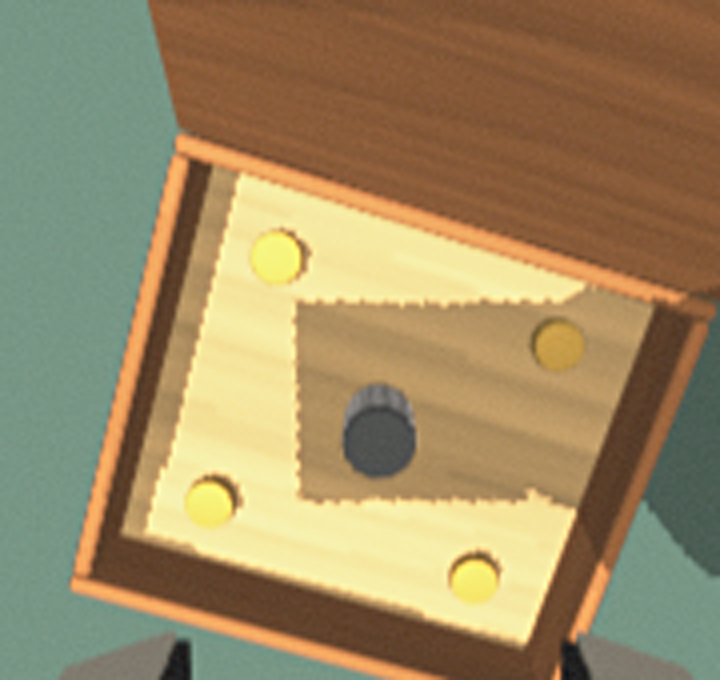

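View pics/m2c.png

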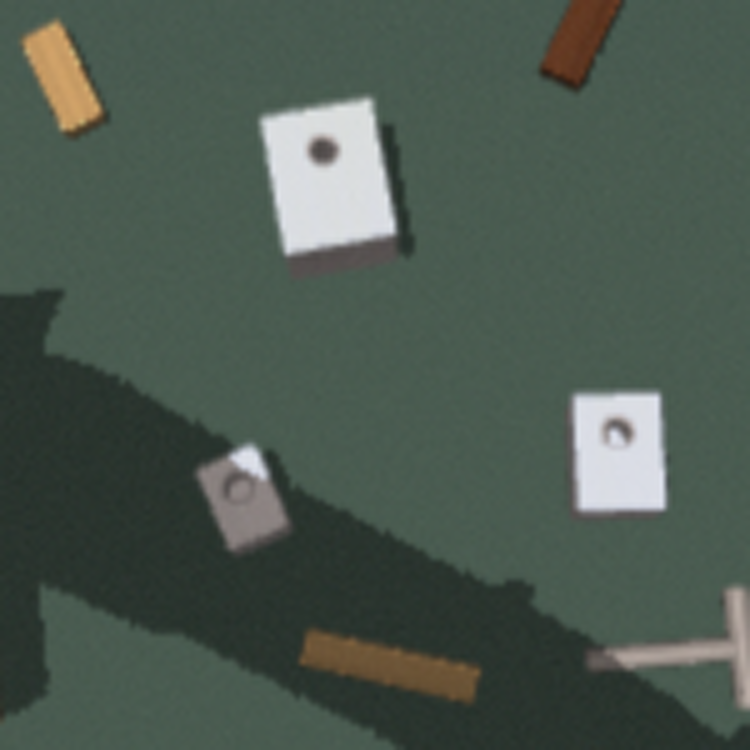

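```bash
python3 - <<'E'
from h import *
go([.4567,.0817,.12],np.radians(106.5));go([.4567,.0817,.0095],np.radians(106.5))
E
```

```text
dp [0.2215 0.0528 0.1813] rot [-0.0074  0.0017  0.0003]
dp [0.2216 0.0536 0.2918] rot [-0.0074  0.0017  0.0003]
```

```bash
python3 -m pendant '[{"dp":[0.04,0.01,0],"rotation":[-0.007,0,0],"fingers":-0.3},{"dp":[0.09,0.02,0],"rotation":[-0.007,0,0],"fingers":-0.3},{"dp":[0.14,0.03,0],"rotation":[-0.007,0,0],"fingers":-0.3},{"dp":[0.19,0.045,0.05],"rotation":[-0.007,0,0],"fingers":-0.3},{"dp":[0.2215,0.0528,0.1],"rotation":[-0.007,0,0],"fingers":-0.3},{"dp":[0.2215,0.0528,0.15],"rotation":[-0.007,0,0],"fingers":-0.3},{"dp":[0.2215,0.0528,0.181],"rotation":[-0.007,0,0],"fingers":-0.3},{"dp":[0.2215,0.0528,0.181],"rotation":[-0.007,0,0],"fingers":-0.3},{"dp":[0.2215,0.0528,0.181],"rotation":[-0.007,0,0],"fingers":-0.3}]';python3 - <<'E'
from h import *
st(); p,im=snap("wrist","n1"); go([.4567,.0817,.0095],np.radians(106.5)); print(proj(p,[[.4567,.0817,.04]]))
E
```

```text
clock: 43.88
position: [0.4571, 0.0821, 0.1211]
ee_rot: [-2.516, 1.877, 0.001]
force: [0.7, 0.7, 0.4]
width: 0.649
t43.88 pos [0.4571 0.0821 0.1211] rot [-2.516e+00  1.877e+00  1.000e-03] F [0.69 0.7  0.38] w 0.649 q [ 0.15  0.37 -0.56  2.05  0.26  0.8  -1.84]
dp [0.0004 0.0012 0.112 ] rot [-0.0023  0.0016  0.0007]
[[254.2618977  201.92165969]]
```

View pics/n1.png

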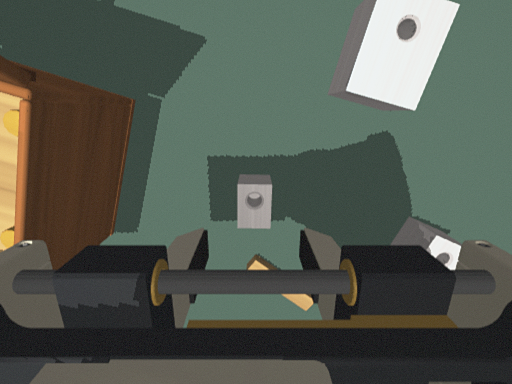

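```bash
python3 -m pendant '[{"dp":[0,0.003,0.03],"rotation":[-0.002,0,0],"fingers":-0.3},{"dp":[0,0.003,0.06],"rotation":[-0.002,0,0],"fingers":-0.3},{"dp":[0,0.003,0.09],"rotation":[-0.002,0,0],"fingers":-0.3},{"dp":[0,0.003,0.108],"rotation":[-0.002,0,0],"fingers":-0.3},{"dp":[0,0.003,0.112],"rotation":[-0.002,0,0],"fingers":-0.3},{"dp":[0,0.003,0.112],"rotation":[-0.002,0,0],"fingers":-0.3},{"dp":[0,0.003,0.112],"rotation":[-0.002,0,0],"fingers":0.1},{"dp":[0,0.003,0.112],"rotation":[-0.002,0,0],"fingers":1},{"dp":[0,0.003,0.112],"rotation":[-0.002,0,0],"fingers":1},{"dp":[0,0.003,0.112],"rotation":[-0.002,0,0],"fingers":1},{"dp":[0,0.003,0.112],"rotation":[-0.002,0,0],"fingers":1},{"dp":[0,0.003,0.112],"rotation":[-0.002,0,0],"fingers":1}]' 30
python3 -m pendant '[{"dp":[0,0,-0.02],"rotation":[0,0,0],"fingers":1},{"dp":[0,0,-0.06],"rotation":[0,0,0],"fingers":1},{"dp":[0,0,-0.11],"rotation":[0,0,0],"fingers":1},{"dp":[0,0,-0.14],"rotation":[0,0,0],"fingers":1},{"dp":[0,0,-0.15],"rotation":[0,0,0],"fingers":1},{"dp":[0,0,-0.15],"rotation":[0,0,0],"fingers":1}]'
python3 - <<'E'
from h import *
st(); p,im=snap("wrist","n2")
c=np.array([.4650,-.316]); a=np.radians(7.6)
for n,d in (("small",-.075),("med",.0),("large",.085)):
    q=c+d*np.array([np.cos(a),np.sin(a)]); print(n,q.round(4)); 
    if n=="small": go([*q,.10],a+np.pi/2); go([*q,.0145],a+np.pi/2)
E
```

```text
clock: 45.42
position: [0.4551, 0.0815, 0.0098]
ee_rot: [-2.517, 1.878, 0.001]
force: [-1.4, -1.3, 6.4]
width: 0.346
clock: 46.18
position: [0.4549, 0.081, 0.1594]
ee_rot: [-2.517, 1.879, 0.001]
force: [-0.3, 0.4, -2.7]
width: 0.345
t46.17 pos [0.4549 0.081  0.1594] rot [-2.517e+00  1.879e+00  1.000e-03] F [-0.32  0.38 -2.72] w 0.345 q [ 0.19  0.31 -0.59  2.01  0.22  0.89 -1.8 ]
small [ 0.3907 -0.3259]
dp [0.372  0.1768 0.0584] rot [0.0008 0.0013 0.1558]
dp [0.3721 0.1768 0.1439] rot [0.0008 0.0013 0.1558]
med [ 0.465 -0.316]
large [ 0.5493 -0.3048]
```

View pics/n2.png

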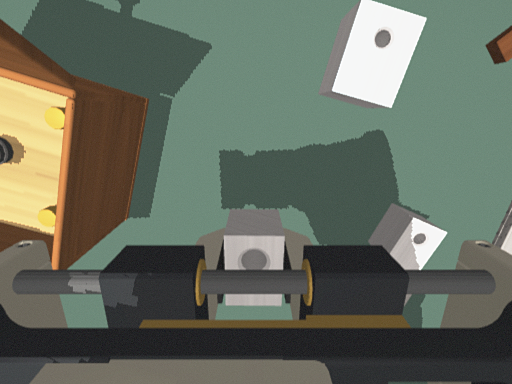

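```bash
python3 -m pendant '[{"dp":[0.03,0.014,0],"rotation":[0,0,0.03],"fingers":1},{"dp":[0.07,0.034,0],"rotation":[0,0,0.06],"fingers":1},{"dp":[0.115,0.055,0],"rotation":[0,0,0.09],"fingers":1},{"dp":[0.16,0.076,0],"rotation":[0,0,0.12],"fingers":1},{"dp":[0.205,0.097,0],"rotation":[0,0,0.156],"fingers":1},{"dp":[0.25,0.119,0],"rotation":[0,0,0.156],"fingers":1},{"dp":[0.295,0.14,0],"rotation":[0,0,0.156],"fingers":1},{"dp":[0.335,0.16,0.02],"rotation":[0,0,0.156],"fingers":1},{"dp":[0.365,0.174,0.04],"rotation":[0,0,0.156],"fingers":1},{"dp":[0.372,0.177,0.058],"rotation":[0,0,0.156],"fingers":1},{"dp":[0.372,0.177,0.058],"rotation":[0,0,0.156],"fingers":1},{"dp":[0.372,0.177,0.058],"rotation":[0,0,0.156],"fingers":1}]'
python3 - <<'E'
from h import *
st(); p,im=snap("wrist","o1"); p,im=snap("scene","o2"); crop(im,90,110,150,130,5,"o2c"); go([.3907,-.3259,.0145],np.radians(97.6))
E
```

```text
clock: 47.72
position: [0.3911, -0.3245, 0.1004]
ee_rot: [-2.365, 2.067, 0.003]
force: [0.3, 0.9, -1.6]
width: 0.343
t47.73 pos [ 0.3911 -0.3245  0.1004] rot [-2.365  2.067  0.003] F [ 0.33  0.92 -1.58] w 0.343 q [ 0.86  0.43 -0.35  1.98  0.21  0.77 -1.05]
dp [0.0009 0.0008 0.0865] rot [-0.      0.0008  0.0018]
```

View pics/o1.png

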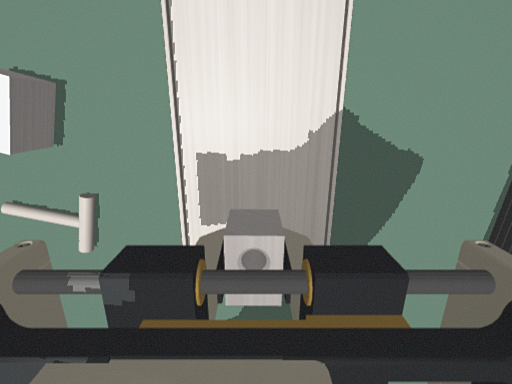

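View pics/o2c.png

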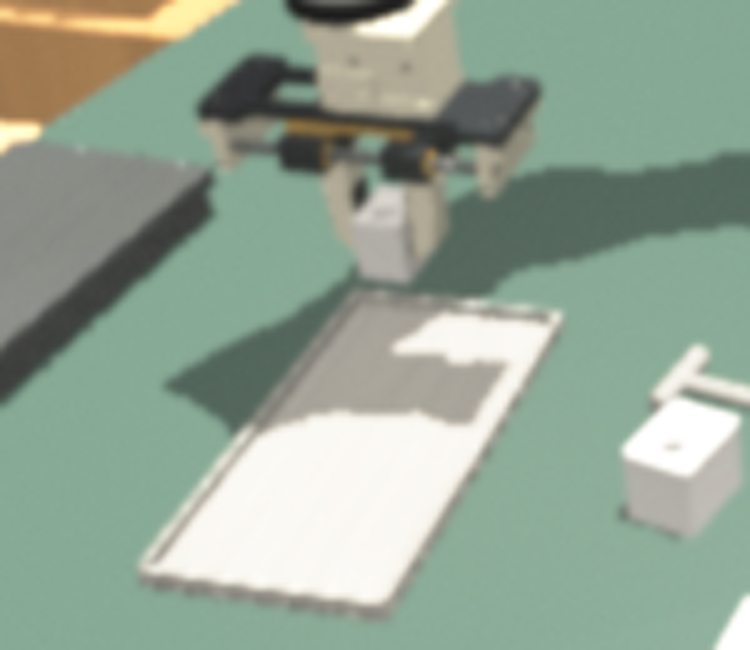

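```bash
python3 - <<'E'
from h import *
s=arm.camera_params("scene");t=arm.camera_params("top")
w=cast(s,[[161.6,168],[201.6,173],[167.6,231.6],[117.6,224.6]],.014); print(w.round(4),w.mean(0))
print(cast(t,[[464,150],[497,250]],.03))
E
```

```text
[[ 0.329  -0.4051  0.014 ]
 [ 0.3125 -0.2606  0.014 ]
 [ 0.6058 -0.2163  0.014 ]
 [ 0.627  -0.3646  0.014 ]] [ 0.46856922 -0.31167252  0.014     ]
[[ 0.56930716 -0.56648728  0.03      ]
 [ 0.3012455  -0.57667496  0.03      ]]
```

```bash
python3 -m pendant '[{"dp":[0,0,0.03],"rotation":[0,0,0],"fingers":1},{"dp":[0,0,0.055],"rotation":[0,0,0],"fingers":1},{"dp":[0,0,0.07],"rotation":[0,0,0],"fingers":1},{"dp":[0,0,0.08],"rotation":[0,0,0],"fingers":1},{"dp":[0,0,0.085],"rotation":[0,0,0],"fingers":1},{"dp":[0,0,0.0862],"rotation":[0,0,0],"fingers":1},{"dp":[0,0,0.0862],"rotation":[0,0,0],"fingers":1}]'
```

```text
clock: 48.7
position: [0.3916, -0.3251, 0.0153]
ee_rot: [-2.365, 2.067, -0.0]
force: [0.5, -0.1, -0.9]
width: 0.347
```

```bash
python3 -m pendant '[{"dp":[0,0,0.0008],"rotation":[0,0,0],"fingers":1},{"dp":[0,0,0.0014],"rotation":[0,0,0],"fingers":1},{"dp":[0,0,0.0014],"rotation":[0,0,0],"fingers":1}]'; python3 -m pendant '[{"dp":[0,0,0],"rotation":[0,0,0],"fingers":0.1},{"dp":[0,0,0],"rotation":[0,0,0],"fingers":-0.1},{"dp":[0,0,0],"rotation":[0,0,0],"fingers":-0.1},{"dp":[0,0,0],"rotation":[0,0,0],"fingers":-0.1},{"dp":[0,0,-0.02],"rotation":[0,0,0],"fingers":-0.1},{"dp":[0,0,-0.06],"rotation":[0,0,0],"fingers":-0.3},{"dp":[0,0,-0.1],"rotation":[0,0,0],"fingers":-0.3},{"dp":[0,0,-0.12],"rotation":[0,0,0],"fingers":-0.3}]'; python3 - <<'E'
from h import *
st(); p,im=snap("scene","q2"); crop(im,90,110,150,130,5,"q2c"); go([.4490,-.109,.13],np.radians(82));go([.4490,-.109,.016],np.radians(82))
E
```

```text
clock: 49.08
position: [0.3916, -0.3252, 0.0139]
ee_rot: [-2.365, 2.067, -0.0]
force: [0.2, -0.4, -1.0]
width: 0.345
clock: 50.08
position: [0.3923, -0.3256, 0.136]
ee_rot: [-2.365, 2.067, -0.004]
force: [-0.1, -0.4, -0.7]
width: 0.647
t50.08 pos [ 0.3923 -0.3256  0.136 ] rot [-2.365  2.067 -0.004] F [-0.09 -0.42 -0.74] w 0.647 q [ 0.88  0.38 -0.37  1.94  0.18  0.85 -1.03]
dp [-0.2077 -0.0845  0.0074] rot [-0.0044 -0.0028  0.2739]
dp [-0.2081 -0.084   0.1214] rot [-0.0044 -0.0028  0.2739]
```

View pics/q2c.png

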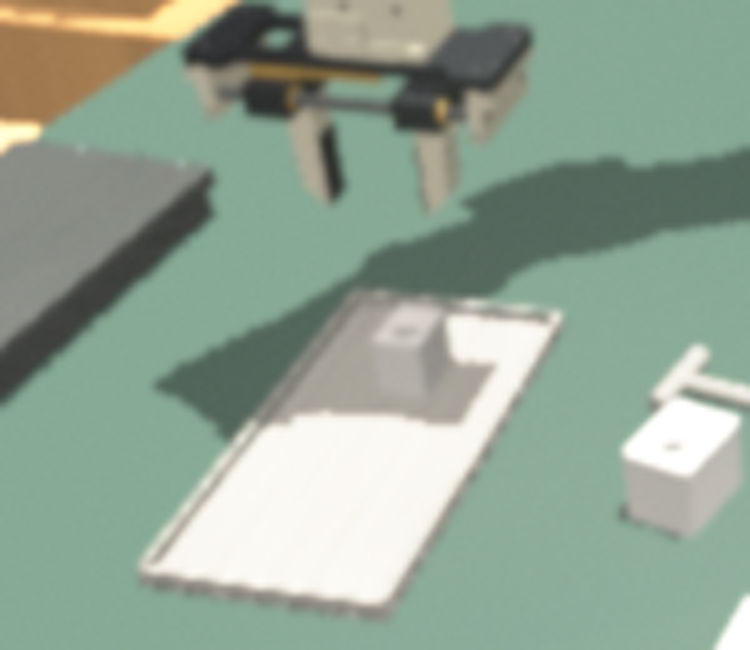

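```bash
python3 -m pendant '[{"dp":[-0.03,-0.012,0],"rotation":[-0.004,-0.003,0.07],"fingers":-0.5},{"dp":[-0.07,-0.028,0],"rotation":[-0.004,-0.003,0.14],"fingers":-0.5},{"dp":[-0.115,-0.047,0],"rotation":[-0.004,-0.003,0.21],"fingers":-0.5},{"dp":[-0.16,-0.065,0],"rotation":[-0.004,-0.003,0.274],"fingers":-0.5},{"dp":[-0.195,-0.079,0],"rotation":[-0.004,-0.003,0.274],"fingers":-0.5},{"dp":[-0.208,-0.0845,0.007],"rotation":[-0.004,-0.003,0.274],"fingers":-0.5},{"dp":[-0.208,-0.0845,0.007],"rotation":[-0.004,-0.003,0.274],"fingers":-0.5},{"dp":[-0.208,-0.0845,0.007],"rotation":[-0.004,-0.003,0.274],"fingers":-0.5}]'
python3 - <<'E'
from h import *
st(); p,im=snap("wrist","r1"); go([.4490,-.109,.016],np.radians(82)); print(proj(p,[[.4490,-.109,.048]]))
E
```

```text
clock: 51.12
position: [0.4486, -0.1096, 0.1302]
ee_rot: [2.06, -2.372, -0.0]
force: [0.4, -0.5, -0.1]
width: 0.752
t51.12 pos [ 0.4486 -0.1096  0.1302] rot [ 2.06  -2.372 -0.   ] F [ 0.44 -0.49 -0.14] w 0.752 q [ 0.44  0.32 -0.39  2.05  0.17  0.8  -1.76]
dp [-0.0008 -0.0002  0.1143] rot [-0.     -0.0001 -0.0016]
[[252.72797762 200.5730963 ]]
```

View pics/r1.png

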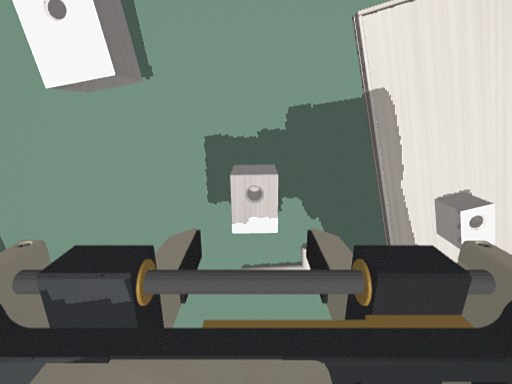

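```bash
python3 -m pendant '[{"dp":[0.0005,0.002,0.03],"rotation":[0,0,0],"fingers":-0.5},{"dp":[0.0005,0.002,0.06],"rotation":[0,0,0],"fingers":-0.5},{"dp":[0.0005,0.002,0.09],"rotation":[0,0,0],"fingers":-0.5},{"dp":[0.0005,0.002,0.11],"rotation":[0,0,0],"fingers":-0.5},{"dp":[0.0005,0.002,0.114],"rotation":[0,0,0],"fingers":-0.5},{"dp":[0.0005,0.002,0.114],"rotation":[0,0,0],"fingers":-0.3},{"dp":[0.0005,0.002,0.114],"rotation":[0,0,0],"fingers":0},{"dp":[0.0005,0.002,0.114],"rotation":[0,0,0],"fingers":1},{"dp":[0.0005,0.002,0.114],"rotation":[0,0,0],"fingers":1},{"dp":[0.0005,0.002,0.114],"rotation":[0,0,0],"fingers":1},{"dp":[0.0005,0.002,0.114],"rotation":[0,0,0],"fingers":1}]' 40
python3 -m pendant '[{"dp":[0,0,-0.02],"rotation":[0,0,0],"fingers":1},{"dp":[0,0,-0.06],"rotation":[0,0,0],"fingers":1},{"dp":[0,0,-0.1],"rotation":[0,0,0],"fingers":1},{"dp":[0,0,-0.13],"rotation":[0,0,0],"fingers":1},{"dp":[0,0,-0.13],"rotation":[0,0,0],"fingers":1}]'
python3 - <<'E'
from h import *
st(); 
c=np.array([.4655,-.315]); a=np.radians(7.6)
for n,d in (("med",.0),("large",.085)):
    q=c+d*np.array([np.cos(a),np.sin(a)]); print(n,q.round(4)); 
    go([*q,.11],a+np.pi/2)
E
```

```text
clock: 52.55
position: [0.4471, -0.1102, 0.017]
ee_rot: [-2.059, 2.372, -0.002]
force: [-2.0, -0.3, 8.3]
width: 0.477
clock: 53.18
position: [0.4482, -0.1103, 0.1488]
ee_rot: [-2.057, 2.371, -0.007]
force: [-0.4, -0.1, -4.0]
width: 0.476
t53.17 pos [ 0.4482 -0.1103  0.1488] rot [-2.057  2.371 -0.007] F [-0.38 -0.1  -4.04] w 0.476 q [ 0.46  0.29 -0.41  2.03  0.16  0.84 -1.75]
med [ 0.4655 -0.315 ]
dp [ 0.2001 -0.0458  0.0392] rot [-0.0051 -0.0016 -0.2742]
large [ 0.5498 -0.3038]
dp [ 0.1771 -0.1277  0.0396] rot [-0.0051 -0.0016 -0.2742]
```

```bash
python3 -m pendant '[{"dp":[0.03,-0.007,0],"rotation":[-0.005,-0.001,-0.07],"fingers":1},{"dp":[0.07,-0.016,0],"rotation":[-0.005,-0.001,-0.14],"fingers":1},{"dp":[0.11,-0.025,0],"rotation":[-0.005,-0.001,-0.21],"fingers":1},{"dp":[0.15,-0.034,0],"rotation":[-0.005,-0.001,-0.274],"fingers":1},{"dp":[0.185,-0.042,0.01],"rotation":[-0.005,-0.001,-0.274],"fingers":1},{"dp":[0.2,-0.046,0.03],"rotation":[-0.005,-0.001,-0.274],"fingers":1},{"dp":[0.2,-0.046,0.06],"rotation":[-0.005,-0.001,-0.274],"fingers":1},{"dp":[0.2,-0.046,0.07],"rotation":[-0.005,-0.001,-0.274],"fingers":1},{"dp":[0.2,-0.046,0.07],"rotation":[-0.005,-0.001,-0.274],"fingers":1}]'
python3 - <<'E'
from h import *
st(); p,im=snap("scene","s2"); crop(im,90,110,150,130,5,"s2c"); go([.4655,-.315,.0218],np.radians(97.6))
E
```

```text
clock: 54.3
position: [0.4651, -0.3141, 0.0781]
ee_rot: [2.364, -2.068, -0.003]
force: [0.1, 0.1, -2.6]
width: 0.475
t54.30 pos [ 0.4651 -0.3141  0.0781] rot [ 2.364 -2.068 -0.003] F [ 0.06  0.08 -2.58] w 0.475 q [ 0.76  0.53 -0.36  1.87  0.25  0.79 -1.17]
dp [0.0005 0.0004 0.0573] rot [ 0.0005 -0.0001  0.0005]
```

View pics/s2c.png

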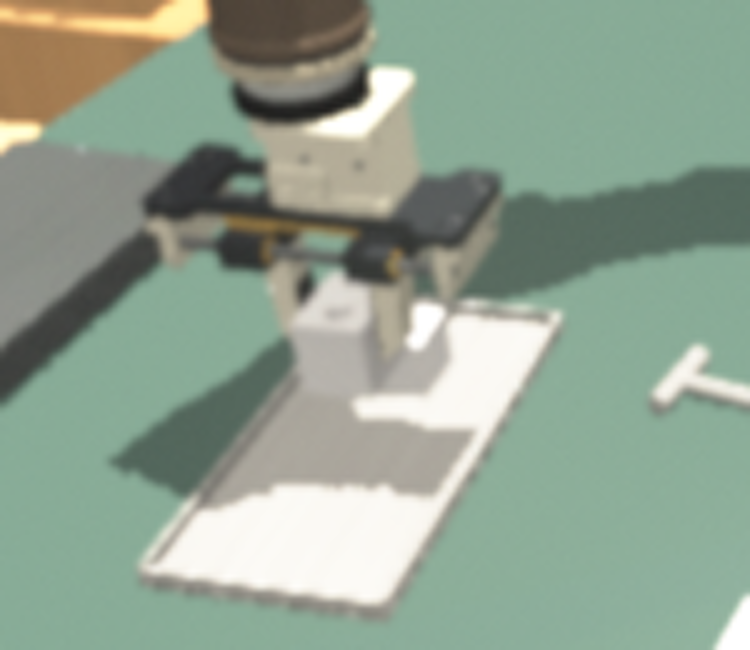

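```bash
python3 -m pendant '[{"dp":[0,0,0.02],"rotation":[0,0,0],"fingers":1},{"dp":[0,0,0.04],"rotation":[0,0,0],"fingers":1},{"dp":[0,0,0.05],"rotation":[0,0,0],"fingers":1},{"dp":[0,0,0.055],"rotation":[0,0,0],"fingers":1},{"dp":[0,0,0.0568],"rotation":[0,0,0],"fingers":1},{"dp":[0,0,0.0568],"rotation":[0,0,0],"fingers":1}]'
python3 -m pendant '[{"dp":[0,0,0.0005],"rotation":[0,0,0],"fingers":1},{"dp":[0,0,0.0005],"rotation":[0,0,0],"fingers":1}]'
```

```text
clock: 55.1
position: [0.4661, -0.3146, 0.0228]
ee_rot: [2.364, -2.069, 0.001]
force: [0.5, -0.2, -3.2]
width: 0.474
clock: 55.35
position: [0.4663, -0.3147, 0.0226]
ee_rot: [2.364, -2.069, 0.002]
force: [-0.4, 0.6, -3.2]
width: 0.477
```

```bash
python3 -m pendant '[{"dp":[0,0,0.0008],"rotation":[0,0,0],"fingers":1},{"dp":[0,0,0.0016],"rotation":[0,0,0],"fingers":1},{"dp":[0,0,0.0016],"rotation":[0,0,0],"fingers":1}]'; python3 -m pendant '[{"dp":[0,0,0],"rotation":[0,0,0],"fingers":0},{"dp":[0,0,0],"rotation":[0,0,0],"fingers":-0.3},{"dp":[0,0,0],"rotation":[0,0,0],"fingers":-0.3},{"dp":[0,0,0],"rotation":[0,0,0],"fingers":-0.3},{"dp":[0,0,-0.02],"rotation":[0,0,0],"fingers":-0.3},{"dp":[0,0,-0.06],"rotation":[0,0,0],"fingers":-0.3},{"dp":[0,0,-0.1],"rotation":[0,0,0],"fingers":-0.6},{"dp":[0,0,-0.125],"rotation":[0,0,0],"fingers":-0.7}]'; python3 - <<'E'
from h import *
st(); p,im=snap("scene","t2"); crop(im,90,110,150,130,5,"t2c"); go([.6115,.0147,.15],np.radians(92));go([.6115,.0147,.022],np.radians(92))
E
```

```text
clock: 55.72
position: [0.4664, -0.3148, 0.0211]
ee_rot: [2.364, -2.069, 0.002]
force: [-0.4, -0.2, -1.2]
width: 0.477
clock: 56.72
position: [0.4668, -0.3149, 0.1481]
ee_rot: [-2.364, 2.069, -0.005]
force: [-0.2, 0.3, -0.8]
width: 0.814
t56.73 pos [ 0.4668 -0.3149  0.1481] rot [-2.364  2.069 -0.005] F [-0.21  0.28 -0.8 ] w 0.814 q [ 0.78  0.45 -0.39  1.8   0.2   0.93 -1.13]
dp [-3.083e-01 -1.859e-01  3.000e-04] rot [-0.0051 -0.0043  0.0981]
dp [-0.3088 -0.1853  0.1283] rot [-0.0051 -0.0043  0.0981]
```

View pics/t2c.png

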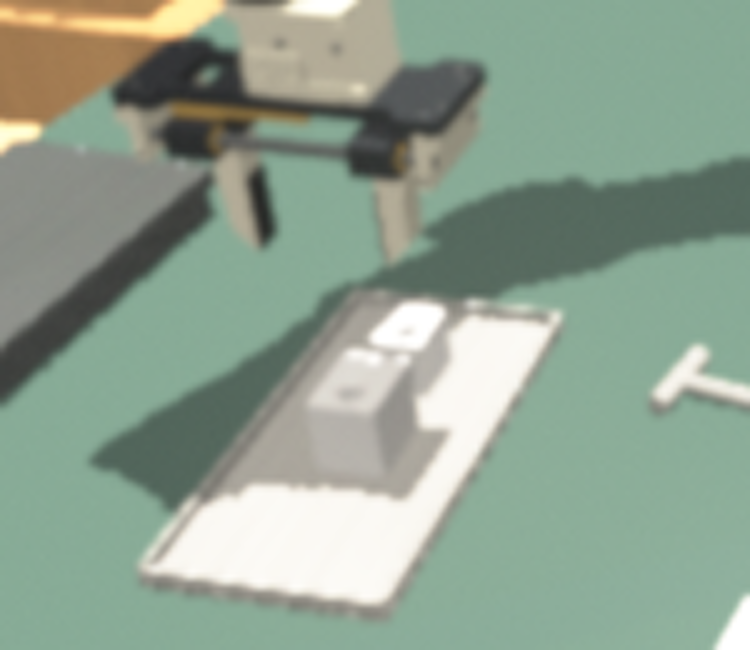

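Medium stands in the tray. Now the large block.

```bash
python3 -m pendant '[{"dp":[-0.03,-0.018,0],"rotation":[-0.005,-0.004,0.05],"fingers":-0.8},{"dp":[-0.07,-0.042,0],"rotation":[-0.005,-0.004,0.098],"fingers":-0.8},{"dp":[-0.11,-0.066,0],"rotation":[-0.005,-0.004,0.098],"fingers":-0.8},{"dp":[-0.15,-0.09,0],"rotation":[-0.005,-0.004,0.098],"fingers":-0.8},{"dp":[-0.19,-0.114,0],"rotation":[-0.005,-0.004,0.098],"fingers":-0.8},{"dp":[-0.23,-0.138,0],"rotation":[-0.005,-0.004,0.098],"fingers":-0.8},{"dp":[-0.27,-0.162,0],"rotation":[-0.005,-0.004,0.098],"fingers":-0.8},{"dp":[-0.3,-0.18,0],"rotation":[-0.005,-0.004,0.098],"fingers":-0.8},{"dp":[-0.308,-0.186,0],"rotation":[-0.005,-0.004,0.098],"fingers":-0.8},{"dp":[-0.308,-0.186,0],"rotation":[-0.005,-0.004,0.098],"fingers":-0.8},{"dp":[-0.308,-0.186,0],"rotation":[-0.005,-0.004,0.098],"fingers":-0.8}]'
python3 - <<'E'
from h import *
st(); p,im=snap("wrist","u1"); go([.6115,.0147,.022],np.radians(92)); print(proj(p,[[.6115,.0147,.056]]))
E
```

```text
clock: 58.15
position: [0.6111, 0.0125, 0.1501]
ee_rot: [2.257, -2.183, 0.001]
force: [-0.8, -0.0, 0.5]
width: 0.9
t58.15 pos [0.6111 0.0125 0.1501] rot [ 2.257e+00 -2.183e+00  1.000e-03] F [-0.82 -0.    0.51] w 0.900 q [ 0.17  0.52 -0.41  1.67  0.24  1.   -1.86]
dp [-0.0024 -0.0004  0.1282] rot [ 0.0004 -0.0013 -0.0021]
[[251.20295624 196.56462209]]
```

View pics/u1.png

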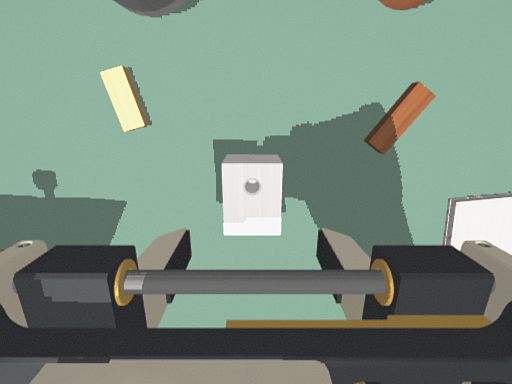

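```bash
python3 -m pendant '[{"dp":[-0.0018,0.002,0.03],"rotation":[0,0,0],"fingers":-0.8},{"dp":[-0.0018,0.002,0.06],"rotation":[0,0,0],"fingers":-0.8},{"dp":[-0.0018,0.002,0.09],"rotation":[0,0,0],"fingers":-0.8},{"dp":[-0.0018,0.002,0.115],"rotation":[0,0,0],"fingers":-0.8},{"dp":[-0.0018,0.002,0.127],"rotation":[0,0,0],"fingers":-0.8},{"dp":[-0.0018,0.002,0.128],"rotation":[0,0,0],"fingers":-0.6},{"dp":[-0.0018,0.002,0.128],"rotation":[0,0,0],"fingers":-0.3},{"dp":[-0.0018,0.002,0.128],"rotation":[0,0,0],"fingers":1},{"dp":[-0.0018,0.002,0.128],"rotation":[0,0,0],"fingers":1},{"dp":[-0.0018,0.002,0.128],"rotation":[0,0,0],"fingers":1},{"dp":[-0.0018,0.002,0.128],"rotation":[0,0,0],"fingers":1}]' 50
python3 -m pendant '[{"dp":[0,0,-0.02],"rotation":[0,0,0],"fingers":1},{"dp":[0,0,-0.06],"rotation":[0,0,0],"fingers":1},{"dp":[0,0,-0.1],"rotation":[0,0,0],"fingers":1},{"dp":[0,0,-0.13],"rotation":[0,0,0],"fingers":1},{"dp":[0,0,-0.13],"rotation":[0,0,0],"fingers":1}]'
python3 - <<'E'
from h import *
st(); go([.5500,-.3038,.09],np.radians(97.6))
E
```

```text
clock: 59.58
position: [0.6098, 0.014, 0.0232]
ee_rot: [2.257, -2.185, 0.003]
force: [-0.8, -1.4, 6.2]
width: 0.628
clock: 60.2
position: [0.6108, 0.0145, 0.155]
ee_rot: [-2.255, 2.183, -0.007]
force: [0.0, 0.5, -5.3]
width: 0.628
t60.20 pos [0.6108 0.0145 0.155 ] rot [-2.255  2.183 -0.007] F [ 0.    0.5  -5.31] w 0.628 q [ 0.17  0.51 -0.41  1.67  0.24  1.   -1.86]
dp [0.316  0.0715 0.0651] rot [-0.005  -0.0016 -0.1   ]
```

```bash
python3 -m pendant '[{"dp":[0.03,0.007,0],"rotation":[-0.005,-0.001,-0.05],"fingers":1},{"dp":[0.07,0.016,0],"rotation":[-0.005,-0.001,-0.1],"fingers":1},{"dp":[0.115,0.026,0],"rotation":[-0.005,-0.001,-0.1],"fingers":1},{"dp":[0.16,0.036,0],"rotation":[-0.005,-0.001,-0.1],"fingers":1},{"dp":[0.205,0.046,0],"rotation":[-0.005,-0.001,-0.1],"fingers":1},{"dp":[0.25,0.057,0],"rotation":[-0.005,-0.001,-0.1],"fingers":1},{"dp":[0.29,0.066,0],"rotation":[-0.005,-0.001,-0.1],"fingers":1},{"dp":[0.316,0.0715,0.02],"rotation":[-0.005,-0.001,-0.1],"fingers":1},{"dp":[0.316,0.0715,0.045],"rotation":[-0.005,-0.001,-0.1],"fingers":1},{"dp":[0.316,0.0715,0.065],"rotation":[-0.005,-0.001,-0.1],"fingers":1},{"dp":[0.316,0.0715,0.065],"rotation":[-0.005,-0.001,-0.1],"fingers":1},{"dp":[0.316,0.0715,0.065],"rotation":[-0.005,-0.001,-0.1],"fingers":1}]'
python3 - <<'E'
from h import *
st(); p,im=snap("scene","v2"); crop(im,90,110,150,130,5,"v2c"); go([.55,-.3038,.0282],np.radians(97.6))
E
```

```text
clock: 61.7
position: [0.5501, -0.3031, 0.0896]
ee_rot: [2.365, -2.068, -0.001]
force: [0.4, -0.5, -5.3]
width: 0.626
t61.70 pos [ 0.5501 -0.3031  0.0896] rot [ 2.365e+00 -2.068e+00 -1.000e-03] F [ 0.36 -0.5  -5.32] w 0.626 q [ 0.67  0.61 -0.37  1.69  0.27  0.9  -1.25]
dp [0.0004 0.0006 0.062 ] rot [-0.0005 -0.0006  0.0008]
```

View pics/v2c.png

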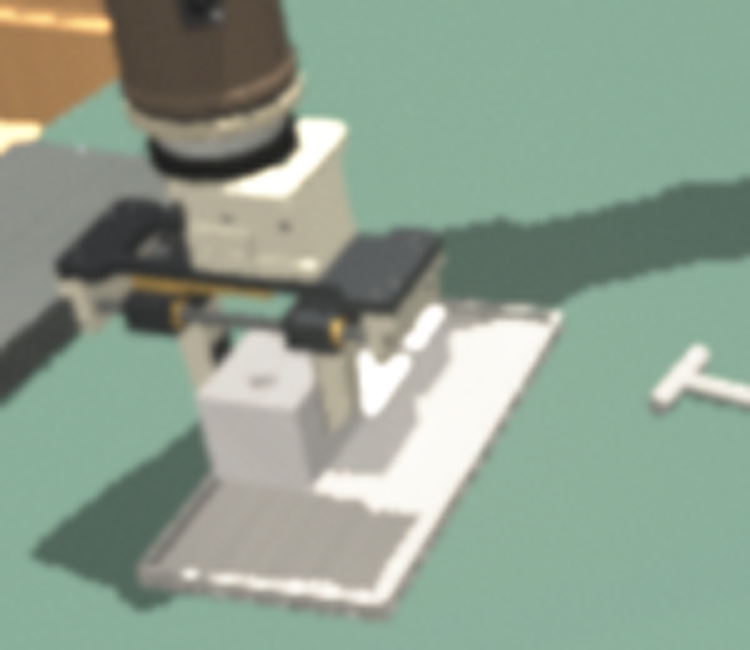

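```bash
python3 -m pendant '[{"dp":[0,0,0.02],"rotation":[0,0,0],"fingers":1},{"dp":[0,0,0.04],"rotation":[0,0,0],"fingers":1},{"dp":[0,0,0.052],"rotation":[0,0,0],"fingers":1},{"dp":[0,0,0.059],"rotation":[0,0,0],"fingers":1},{"dp":[0,0,0.0615],"rotation":[0,0,0],"fingers":1},{"dp":[0,0,0.0615],"rotation":[0,0,0],"fingers":1}]'
python3 -m pendant '[{"dp":[0,0,0.0008],"rotation":[0,0,0],"fingers":1},{"dp":[0,0,0.0014],"rotation":[0,0,0],"fingers":1},{"dp":[0,0,0.0014],"rotation":[0,0,0],"fingers":1}]'
```

```text
clock: 62.5
position: [0.5507, -0.3034, 0.0289]
ee_rot: [-2.364, 2.068, -0.002]
force: [-0.8, 0.6, -4.6]
width: 0.627
clock: 62.88
position: [0.5508, -0.3035, 0.0277]
ee_rot: [-2.364, 2.068, -0.002]
force: [-0.8, 0.3, -5.0]
width: 0.629
```

```bash
python3 -m pendant '[{"dp":[0,0,0.0008],"rotation":[0,0,0],"fingers":1},{"dp":[0,0,0.0008],"rotation":[0,0,0],"fingers":1},{"dp":[0,0,0.0008],"rotation":[0,0,0],"fingers":-0.4},{"dp":[0,0,0.0008],"rotation":[0,0,0],"fingers":-0.6},{"dp":[0,0,0.0008],"rotation":[0,0,0],"fingers":-0.6},{"dp":[0,0,0],"rotation":[0,0,0],"fingers":-0.6},{"dp":[0,0,-0.02],"rotation":[0,0,0],"fingers":-0.6},{"dp":[0,0,-0.06],"rotation":[0,0,0],"fingers":-0.6},{"dp":[0,0,-0.12],"rotation":[0,0,0],"fingers":-0.6},{"dp":[0,0,-0.18],"rotation":[0,0,0],"fingers":-0.3},{"dp":[0,0,-0.23],"rotation":[0,0,0],"fingers":-0.3},{"dp":[0,0,-0.25],"rotation":[0,0,0],"fingers":-0.3}]'; python3 - <<'E'
from h import *
st(); p,im=snap("scene","w2"); cv2.imwrite("pics/w2.png",im); crop(im,320,150,120,130,5,"w3"); go([.45,-.03,.35],np.radians(97)); go([.595,.306,.33],np.radians(89.4))
E
```

```text
clock: 64.38
position: [0.5517, -0.3033, 0.2832]
ee_rot: [-2.363, 2.067, -0.012]
force: [0.0, -0.6, -0.8]
width: 0.651
t64.38 pos [ 0.5517 -0.3033  0.2832] rot [-2.363  2.067 -0.012] F [ 0.02 -0.56 -0.85] w 0.651 q [ 0.69  0.44 -0.41  1.46  0.18  1.28 -1.17]
dp [-0.2843  0.0643 -0.0674] rot [-0.008  -0.0052  0.0114]
dp [-0.5981 -0.124  -0.0475] rot [-0.0083 -0.0046  0.144 ]
```

View pics/w2.png

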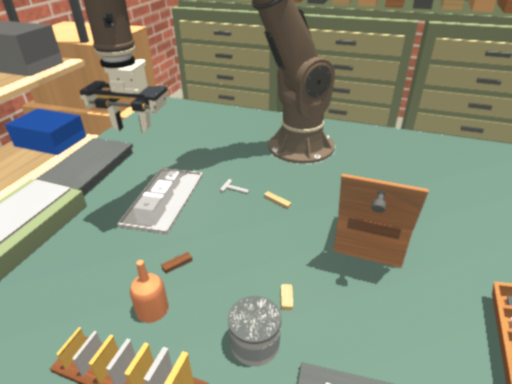

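View pics/w3.png

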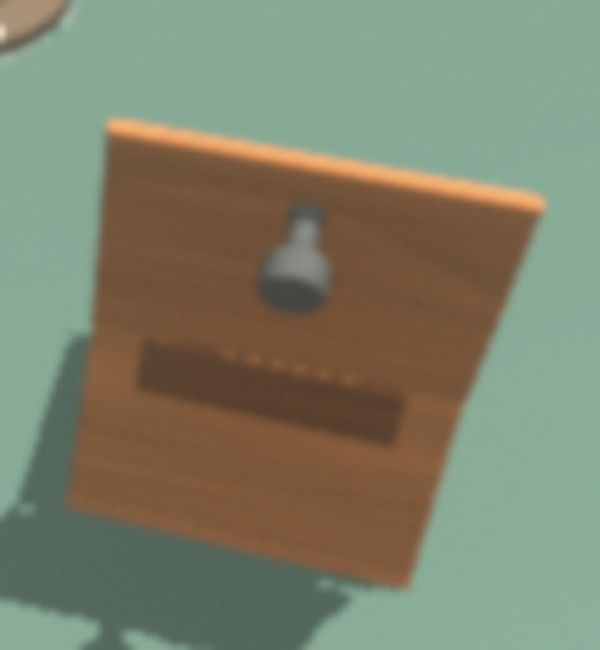

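```bash
python3 -m pendant '[{"dp":[-0.04,0.009,-0.03],"rotation":[-0.008,-0.005,0.01],"fingers":-0.3},{"dp":[-0.09,0.02,-0.06],"rotation":[-0.008,-0.005,0.01],"fingers":-0.3},{"dp":[-0.14,0.031,-0.067],"rotation":[-0.008,-0.005,0.01],"fingers":-0.3},{"dp":[-0.19,0.043,-0.067],"rotation":[-0.008,-0.005,0.01],"fingers":-0.3},{"dp":[-0.24,0.054,-0.067],"rotation":[-0.008,-0.005,0.01],"fingers":-0.3},{"dp":[-0.284,0.064,-0.067],"rotation":[-0.008,-0.005,0.01],"fingers":-0.3},{"dp":[-0.284,0.064,-0.067],"rotation":[-0.008,-0.005,0.01],"fingers":-0.3}]';python3 - <<'E'
from h import *
s=arm.camera_params("scene")
for a in (1.8,1.9,2.0):
  print(a,proj(s,[[.515-.12*np.cos(a)+.051*np.sin(a),.3045,.13+.12*np.sin(a)+.051*np.cos(a)]]))
st(); go([.60,.3045,.33],np.radians(89.4))
p,im=snap("top","x1"); crop(im,320,130,120,150,5,"x1c")
E
```

```text
clock: 65.3
position: [0.449, -0.0266, 0.3504]
ee_rot: [-2.361, 2.073, -0.002]
force: [0.0, -0.7, -0.1]
width: 0.653
1.8 [[379.32592967 202.87055083]]
1.9 [[378.11406544 209.00582632]]
2.0 [[376.85567978 215.29975672]]
t65.30 pos [ 0.449  -0.0266  0.3504] rot [-2.361e+00  2.073e+00 -2.000e-03] F [ 0.03 -0.74 -0.11] w 0.653 q [ 0.47  0.1  -0.57  1.73  0.06  1.32 -1.56]
dp [-0.3088 -0.1926  0.0204] rot [-0.001  -0.0005  0.1402]
```

View pics/x1c.png

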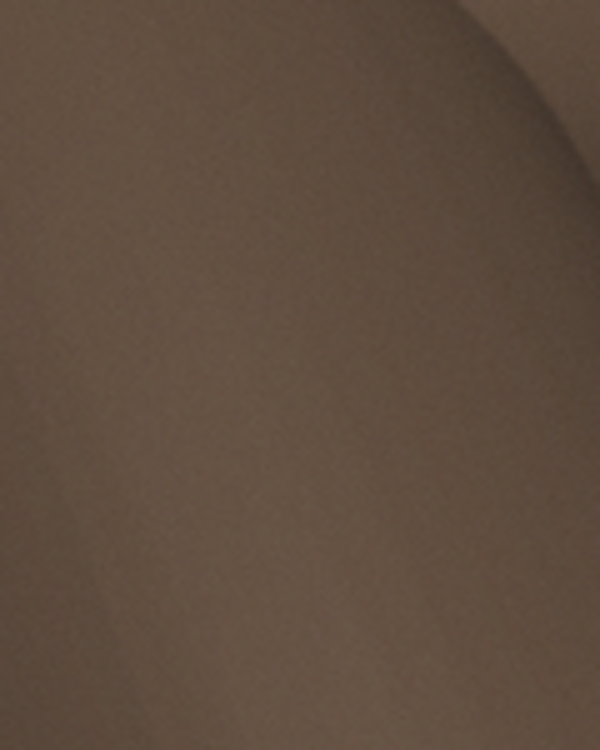

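```bash
python3 -m pendant '[{"dp":[-0.04,-0.025,0],"rotation":[0,0,0.05],"fingers":-0.3},{"dp":[-0.085,-0.053,0],"rotation":[0,0,0.1],"fingers":-0.3},{"dp":[-0.13,-0.081,0],"rotation":[0,0,0.14],"fingers":-0.3},{"dp":[-0.175,-0.109,0],"rotation":[0,0,0.14],"fingers":-0.3},{"dp":[-0.22,-0.137,0],"rotation":[0,0,0.14],"fingers":-0.3},{"dp":[-0.265,-0.165,0.01],"rotation":[0,0,0.14],"fingers":-0.3},{"dp":[-0.3,-0.187,0.02],"rotation":[0,0,0.14],"fingers":-0.3},{"dp":[-0.309,-0.193,0.02],"rotation":[0,0,0.14],"fingers":-0.3},{"dp":[-0.309,-0.193,0.02],"rotation":[0,0,0.14],"fingers":-0.3}]';python3 - <<'E'
from h import *
st(); go([.600,.3045,.216],np.radians(89.4)); p,im=snap("wrist","y1"); p,im=snap("top","y2"); crop(im,320,130,120,150,5,"y2c")
E
```

```text
clock: 66.47
position: [0.6026, 0.3012, 0.3294]
ee_rot: [2.205, -2.236, 0.002]
force: [-0.6, -0.4, 0.6]
width: 0.651
t66.47 pos [0.6026 0.3012 0.3294] rot [ 2.205e+00 -2.236e+00  2.000e-03] F [-0.57 -0.43  0.6 ] w 0.651 q [-0.18  0.54 -0.64  1.23  0.32  1.47 -2.36]
dp [-0.0034  0.0027  0.1134] rot [-0.0001 -0.0017 -0.0033]
```

View pics/y1.png

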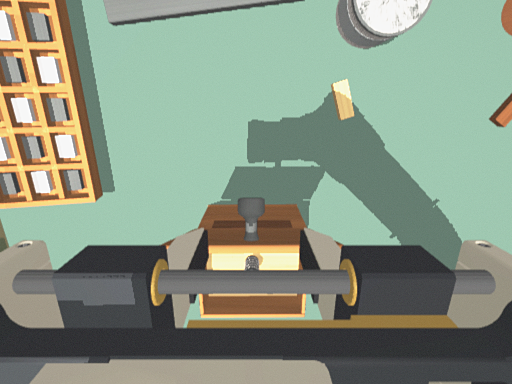

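View pics/y2c.png

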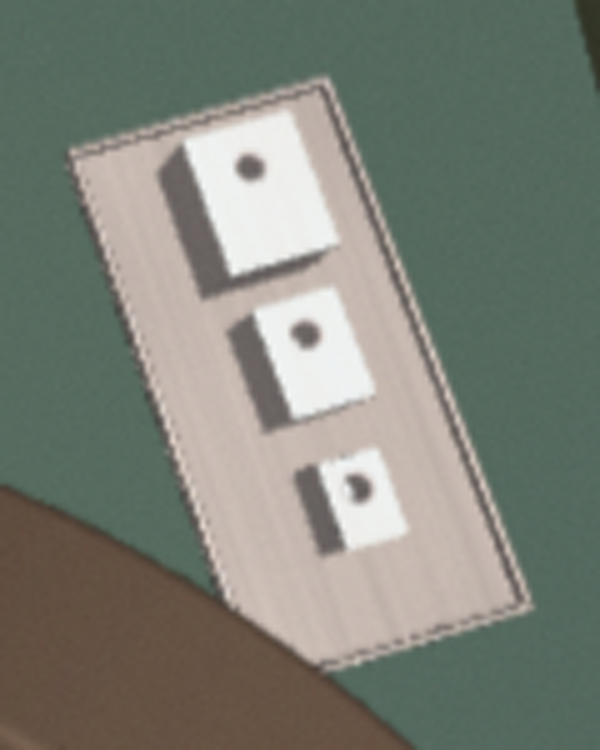

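```bash
python3 -m pendant '[{"dp":[-0.0034,0.0027,0.03],"rotation":[0,0,-0.003],"fingers":-0.3},{"dp":[-0.0034,0.0027,0.06],"rotation":[0,0,-0.003],"fingers":-0.3},{"dp":[-0.0034,0.0027,0.085],"rotation":[0,0,-0.003],"fingers":-0.3},{"dp":[-0.0034,0.0027,0.1],"rotation":[0,0,-0.003],"fingers":-0.3},{"dp":[-0.0034,0.0027,0.11],"rotation":[0,0,-0.003],"fingers":-0.3},{"dp":[-0.0034,0.0027,0.113],"rotation":[0,0,-0.003],"fingers":-0.3},{"dp":[-0.0034,0.0027,0.113],"rotation":[0,0,-0.003],"fingers":-0.3}]'; python3 - <<'E'
from h import *
st(); p,im=snap("scene"); crop(im,320,130,120,130,5,"z1")
E
```

```text
clock: 67.45
position: [0.6004, 0.3035, 0.218]
ee_rot: [-2.207, 2.235, -0.004]
force: [-0.7, 0.4, -0.3]
width: 0.65
t67.45 pos [0.6004 0.3035 0.218 ] rot [-2.207  2.235 -0.004] F [-0.65  0.41 -0.28] w 0.650 q [-0.17  0.6  -0.63  1.42  0.36  1.24 -2.41]
```

View pics/z1.png

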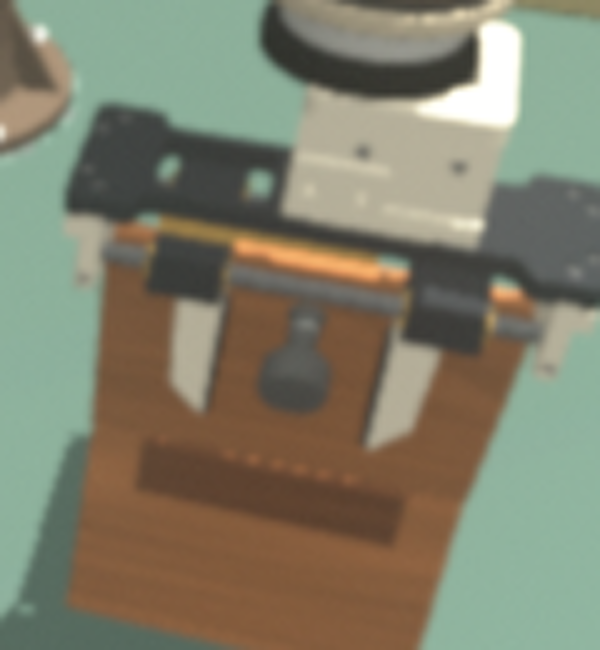

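```bash
python3 -m pendant '[{"dp":[0,0,0.001],"rotation":[0,0,0],"fingers":0.2},{"dp":[0,0,0.001],"rotation":[0,0,0],"fingers":1},{"dp":[0,0,0.001],"rotation":[0,0,0],"fingers":1},{"dp":[0,0,0.001],"rotation":[0,0,0],"fingers":1},{"dp":[0,0,0.001],"rotation":[0,0,0],"fingers":1}]' 20; python3 - <<'E'
from h import *
o=st()
# arc of the actual grasp point about hinge, closing
h=np.array([.515,.130]); g=np.array([o["position"][0]-h[0],o["position"][2]+.0188-h[1]]); print(g)
for da in np.arange(.1,1.95,.1):
    # closing: rotate toward -x (counter: from +x side up over to -x)
    c,s=np.cos(da),np.sin(da); n=np.array([c*g[0]-s*g[1], s*g[0]+c*g[1]])-g
    print(round(1.9-da,2),"dy %.4f dz %.4f"%(-n[0],-n[1]))
E
```

```text
clock: 68.12
position: [0.6004, 0.3039, 0.2172]
ee_rot: [-2.207, 2.234, -0.004]
force: [0.9, 1.0, -0.4]
width: 0.293
t68.12 pos [0.6004 0.3039 0.2172] rot [-2.207  2.234 -0.004] F [ 0.89  1.04 -0.43] w 0.293 q [-0.17  0.6  -0.63  1.42  0.36  1.24 -2.41]
[0.08544863 0.10603423]
1.8 dy 0.0110 dz -0.0080
1.7 dy 0.0228 dz -0.0149
1.6 dy 0.0352 dz -0.0205
1.5 dy 0.0480 dz -0.0249
1.4 dy 0.0613 dz -0.0280
1.3 dy 0.0748 dz -0.0297
1.2 dy 0.0884 dz -0.0301
1.1 dy 0.1020 dz -0.0291
1.0 dy 0.1154 dz -0.0268
0.9 dy 0.1285 dz -0.0232
0.8 dy 0.1412 dz -0.0182
0.7 dy 0.1533 dz -0.0120
0.6 dy 0.1648 dz -0.0047
0.5 dy 0.1754 dz 0.0038
0.4 dy 0.1852 dz 0.0133
0.3 dy 0.1939 dz 0.0237
0.2 dy 0.2016 dz 0.0350
0.1 dy 0.2081 dz 0.0469
-0.0 dy 0.2134 dz 0.0595
```

```bash
python3 -m pendant '[{"dp":[0,0.005,-0.004],"rotation":[0,0,0],"fingers":1},{"dp":[0,0.011,-0.008],"rotation":[0,0,0],"fingers":1},{"dp":[0,0.0228,-0.0149],"rotation":[0,0,0],"fingers":1},{"dp":[0,0.0352,-0.0205],"rotation":[0,0,0],"fingers":1},{"dp":[0,0.048,-0.0249],"rotation":[0,0,0],"fingers":1},{"dp":[0,0.0605,-0.028],"rotation":[0,0,0],"fingers":1},{"dp":[0,0.0735,-0.0297],"rotation":[0,0,0],"fingers":1},{"dp":[0,0.0865,-0.03],"rotation":[0,0,0],"fingers":1},{"dp":[0,0.0995,-0.029],"rotation":[0,0,0],"fingers":1},{"dp":[0,0.112,-0.0265],"rotation":[0,0,0],"fingers":1},{"dp":[0,0.112,-0.0265],"rotation":[0,0,0],"fingers":1}]' 12; python3 - <<'E'
from h import *
st(); p,im=snap("scene"); crop(im,320,110,120,150,5,"z2")
E
```

```text
clock: 69.5
position: [0.4875, 0.305, 0.2431]
ee_rot: [-2.208, 2.234, -0.004]
force: [3.3, 0.2, -9.5]
width: 0.292
t69.50 pos [0.4875 0.305  0.2431] rot [-2.208  2.234 -0.004] F [ 3.33  0.18 -9.46] w 0.292 q [-0.17  0.43 -0.69  1.63  0.29  1.18 -2.5 ]
```

View pics/z2.png

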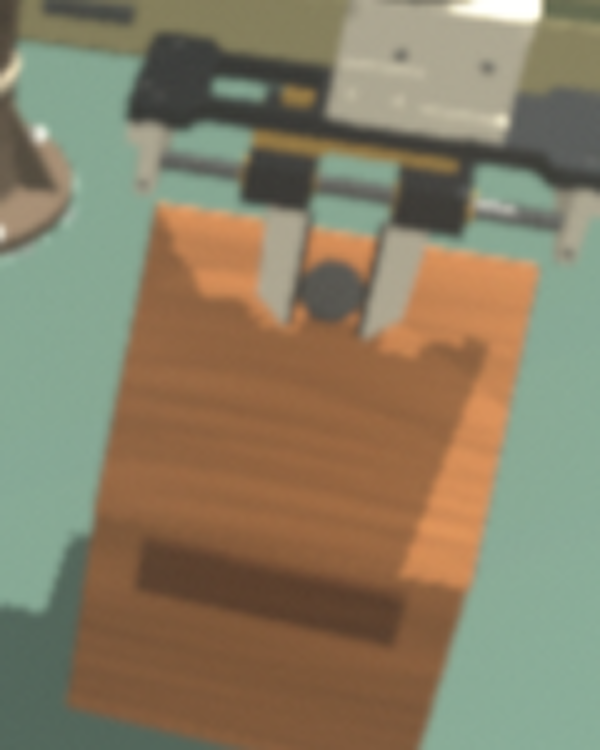

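```bash
python3 -m pendant '[{"dp":[0,0.006,0.002],"rotation":[0,0,0],"fingers":1},{"dp":[0,0.0127,0.0046],"rotation":[0,0,0],"fingers":1},{"dp":[0,0.025,0.0096],"rotation":[0,0,0],"fingers":1},{"dp":[0,0.0367,0.0158],"rotation":[0,0,0],"fingers":1},{"dp":[0,0.0478,0.0231],"rotation":[0,0,0],"fingers":1},{"dp":[0,0.058,0.0316],"rotation":[0,0,0],"fingers":1},{"dp":[0,0.0674,0.0411],"rotation":[0,0,0],"fingers":1},{"dp":[0,0.0757,0.0515],"rotation":[0,0,0],"fingers":1},{"dp":[0,0.0795,0.0575],"rotation":[0,0,0],"fingers":1},{"dp":[0,0.083,0.0628],"rotation":[0,0,0],"fingers":1},{"dp":[0,0.086,0.069],"rotation":[0,0,0],"fingers":1},{"dp":[0,0.0885,0.0747],"rotation":[0,0,0],"fingers":1},{"dp":[0,0.091,0.081],"rotation":[0,0,0],"fingers":1},{"dp":[0,0.0935,0.0865],"rotation":[0,0,0],"fingers":1},{"dp":[0,0.0935,0.0865],"rotation":[0,0,0],"fingers":1}]'; python3 - <<'E'
from h import *
st(); p,im=snap("scene"); crop(im,320,110,120,150,5,"z3")
E
```

```text
clock: 71.42
position: [0.3964, 0.306, 0.1576]
ee_rot: [-2.204, 2.233, -0.008]
force: [6.5, -4.3, 8.1]
width: 0.3
t71.42 pos [0.3964 0.306  0.1576] rot [-2.204  2.233 -0.008] F [ 6.45 -4.27  8.11] w 0.300 q [-0.24  0.4  -0.69  1.92  0.32  0.93 -2.66]
```

View pics/z3.png

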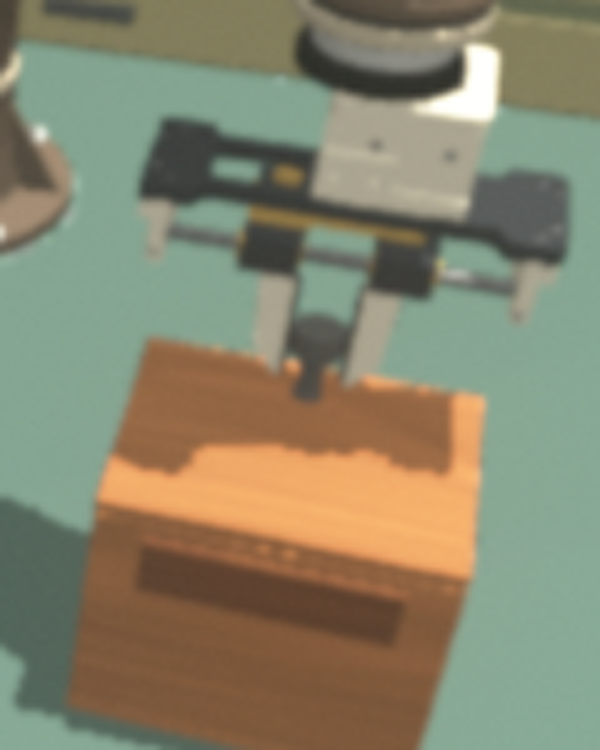

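```bash
python3 -m pendant '[{"dp":[0,0,0],"rotation":[0,0,0],"fingers":0},{"dp":[0,0,0],"rotation":[0,0,0],"fingers":-0.3},{"dp":[0,0,0],"rotation":[0,0,0],"fingers":-0.4},{"dp":[0,0,0],"rotation":[0,0,0],"fingers":-0.4},{"dp":[0,0,-0.02],"rotation":[0,0,0],"fingers":-0.4},{"dp":[0,0,-0.06],"rotation":[0,0,0],"fingers":-0.4},{"dp":[0,0,-0.11],"rotation":[0,0,0],"fingers":-0.4},{"dp":[0.04,0,-0.15],"rotation":[0,0,0],"fingers":-0.4},{"dp":[0.08,0,-0.15],"rotation":[0,0,0],"fingers":-0.4},{"dp":[0.13,0,-0.15],"rotation":[0,0,0],"fingers":-0.4},{"dp":[0.18,0,-0.15],"rotation":[0,0,0],"fingers":-0.4},{"dp":[0.23,-0.02,-0.15],"rotation":[0,0,0],"fingers":-0.4},{"dp":[0.27,-0.02,-0.15],"rotation":[0,0,0],"fingers":-0.4},{"dp":[0.27,-0.02,-0.15],"rotation":[0,0,0],"fingers":-0.4},{"dp":[0.27,-0.02,-0.15],"rotation":[0,0,0],"fingers":-0.4}]'; python3 - <<'E'
from h import *
st(); snap("scene","zz1"); p,im=snap("top","zz2"); crop(im,60,180,130,120,5,"zz3")
E
```

```text
clock: 73.35
position: [0.4119, 0.0366, 0.3078]
ee_rot: [-2.205, 2.233, -0.007]
force: [0.3, 1.2, 0.2]
width: 0.703
t73.35 pos [0.4119 0.0366 0.3078] rot [-2.205  2.233 -0.007] F [0.28 1.15 0.22] w 0.703 q [ 0.31  0.05 -0.55  1.88  0.03  1.21 -1.83]
```

View pics/zz1.png

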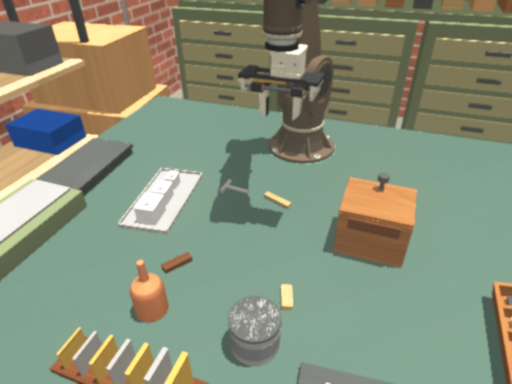

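View pics/zz3.png

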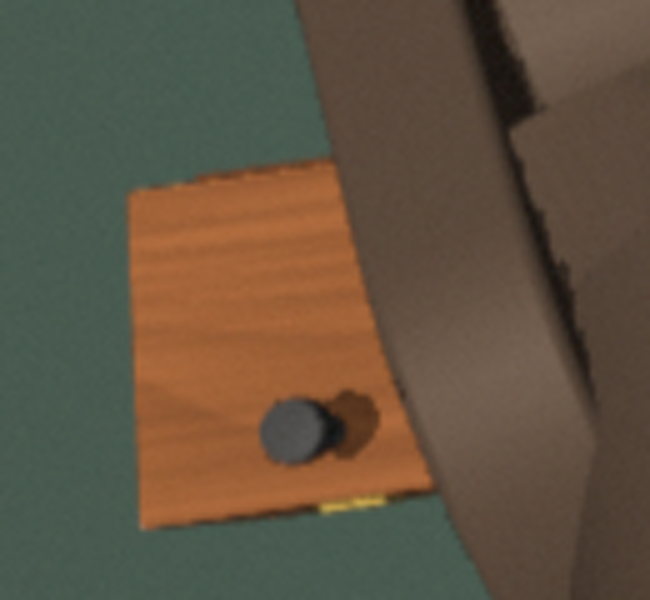

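View pics/zz2.png

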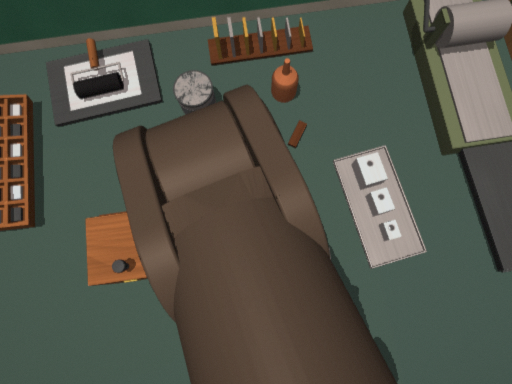

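The lid is shut, with the knob back at its starting pixel (about 119,266 in top). All three blocks stand bore-up in the tray and the gripper is clear.

```bash
python3 -c "
from cell import arm
print(arm.sign_off())"
```

```text
the job is handed in; nothing more can be done
None
```

The job is done and handed in at about 73 s. I opened the lid to its stop and gauged the small, medium and large blocks in that order. Then I hung the rod back in its hole, stood all three blocks in the tray and shut the lid.

- **Pressing:** Each hold lasted over 2 s at a steady height. The contact force was about 5 N on the medium block. Allowing for the rod's weight, it was roughly 6–7 N on the small block and 5.5–6.3 N on the large. Force readings were noisy by about 0.7 N.
- **Small block knocked:** It was shifted a few centimetres early in the run. I measured it again before gauging it.
- **Last pictures:** The rod's head stood upright over its hole before I shut the lid, and the lid and knob are back where they started. All three blocks stand flat with bores up in the tray, well clear of its walls, and the gripper is touching nothing.
- **Disagreements:** The cameras differed by 2–4 mm on the bore positions, so I lined the rod up by the wrist view before each lowering. None of my last checks failed.

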